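# Put the buffet toaster back in service

## Robot

A 6-joint arm with a two-finger parallel gripper is mounted at the origin on the work surface. World frame = base frame: x ahead of the robot, y to its left, z up, the work surface at z = 0. Lengths are in m, angles in rad, forces in N, time in s.
With the tool pointing down it reaches from about 0.25 to 0.8 m from the base axis. Payload 8.5 kg.
Tool frame: the origin (TCP) lies at the very end of the fingers, on their centre line; the grasp point (between the pads) lies 19 mm behind it; z points along the fingers, y is the direction in which the jaws open and shut (so a half turn about z gives the same grasp; the last joint's range is limited). The gripper opens to 85 mm and grips with 20 to 120 N. Pads are 22 mm wide; open, the fingers measure 114 mm over their backs; the gripper's body (76 mm by 85 mm) begins 54 mm behind the grasp point. The pads swing forward as they close: fully open they stand 13 mm farther back than shut.
Start: joints at [-1.344, 0.238, -0.013, 1.319, 0, 1.571], TCP at [0.118, -0.512, 0.231] pointing down, gripper open.
Joint ranges: [-2.66, 2.66], [-1.03, 1.9], [-1.14, 1.46], [-1.82, 2.27], [-1.45, 1.34], [-3.14, 3.14]. Speed limits (rad/s): [2.22, 2.22, 2.79, 3.14, 3.14, 3.14].

## Interface

Orientations are given as a unit quaternion [x, y, z, w].
In Python, from station import state, snapshot, close_job, search_frame, outline_of gives the robot as it stands. The module is installed in compiled form; this text tells all that it offers.
- The arm moves only by the shell command python3 -m crank 'ROWS' [OPENING] [FORCE]. ROWS is a JSON object of lists of equal length, an entry for each row: "linear": the shift along the tool's x, y, z in m, a list of three; "angular": the turn, a rotation vector about the tool's x, y, z in rad, a list of three. A call has exactly 5 rows; each row shifts and turns the pose as measured when the row begins, along the tool's axes as they then stand; what a row does not reach is not made up. A row lasts 1/12 s, in which the tool goes at most 41.7 mm and 7.16 degrees, less where a joint would pass 70% of its speed; a pose out of reach is approached as far as the arm can. A call is refused whole if a number of a shift passes 0.0417 or a number of a turn 0.125, either way. A call with a gripper value outside its range is refused whole. OPENING is the finger opening in m, from 0 to 0.0854, set as the call begins (- or left out, the last holds). The fingers move at their own pace and stop on an object; FORCE is the grip in N (left out, the last holds). Time passes only in rows, so rows that do not move let the fingers close, or fill a call up. It gives the time, the measured TCP pose, the force and the opening at its end, in the units of the state.
- state(): the state, without advancing time (a new reading comes with each control period).
- snapshot(name): name is "scene" or "top"; returns a dict with "color" (384x512x3 uint8, red, green, blue), "vertical_fov" (degrees; the focal length in pixels is half the picture's height over the tangent of half this angle, whatever the lens; pixels are square), "cx", "cy" (the principal point, pixels), "distortion" ([k1, k2, p1, p2, k3] as OpenCV has them; the pictures are not rectified), "world_from_camera" (4x4, takes a point from camera to world coordinates). Camera axes: x right, y down, z forward; pixel columns grow to the right and rows downward; lengths in m; the calibration is good to about 2 mm. A picture is of the moment at which its call begins. There is no depth.
- close_job(): hands the job in, once; it reports no verdict.
Trained networks look in a picture, given as the dict that the camera call returned (one of the last four; its "shot" number tells which), for a name from the list of things; names that differ only in an ending like _2 or _b are one class to them, and where a whole thing is asked for, a point or a joint stands for the part that bears it (a point fixed in the world has none). Each returns a list of dicts, best first, with "p" (0 to 1); they miss things now and then, are a little off and sometimes report something else, mostly with a low value. They report only what shows in the picture. A call takes as long as a camera call.
- search_frame(thing, picture): "location" ([x, y, z] in m, in the coordinates of the camera as it stood for that picture, good to about 4 mm: the middle of the surface that is visible of it).
- outline_of(thing, picture): "region" (384x512 bool, what is visible of it).
The state is a dict: "time": time; "joint_positions": joint angles; "joint_velocities": joint speeds; "joint_efforts": joint torques, N m; "tcp_pos": TCP position; "ee_rot": TCP orientation; "contact_force": force on the tool from outside, world axes, zero at the start; "moment": the same for the moment, N m; "grip_width": opening from 0.0 (shut) to 1.0 (fully open).
Only numpy, scipy, OpenCV 4.12 (cv2) and the standard library are available. Lean on these libraries where they do the work, as an engineer would, in place of code of your own. Each camera call takes 0.05 s, during which the arm holds its last target.

## Task

The toaster has just been cleaned: press down on its empty crumb tray and slide it along the counter, open front edge last, under the toaster until it is fully home against the stop. Then switch the toaster on by pressing the raised end of its big paddle switch right down. Keep the tray flat on the counter all the way and leave everything else on the counter where it is.

Things in the scene. Friction and masses are not known exactly. Their poses are not given: they have to be found in the camera images.
- toaster: Stainless conveyor toaster, fixed. Origin on the counter under its middle; x runs from its front (x = -200 mm) to its back (+210 mm), y to the left of a person before the front; 300 mm wide, 345 mm high. It stands on two dark side runners; the front is upright to z = 75 mm, then the control panel slopes back to x = -80 mm, z = 165 mm, then a loading rack (leans out to x = -85 mm) and hood.
- tray_opening (a point): Middle of the opening under the toaster's front, on the counter. The opening lies between the runners, 192 mm wide and 35 mm high, flared to about 215 mm over the first 32 mm. The tray slides in on the bare counter along the toaster's +x. Axes as the toaster's.
- tray_stop (a point): Where the tray's rear edge (point tray_rear) ends when home: middle of the crossbar under the toaster, 120 mm behind the front, 4 mm above the counter. The tray's front 70 mm then still sticks out before the toaster. Axes as the toaster's.
- tray: Crumb tray, a loose flat dark grey coated aluminium sheet with bright rims before the toaster, 190 mm long (x) by 180 mm wide (y), floor 4 mm thick, 0.11 to 0.21 kg; it slides easily (friction about 0.2). Rims 4 mm wide rise to 8 mm along both sides and the rear edge (+x end, goes in first); the front edge (-x end) has none. Origin at the centre of its underside, z up.
- tray_rear (a point): Middle of the tray's rear edge, 95 mm from its origin along +x, 4 mm above its underside. How the tray slides: shut fingertips pressed on it with 10 to 20 N carry it along; pressed at its middle, it also follows about half of their own turn; pressed 20 mm to one side and led straight, it turns about 0.18 rad in 100 mm, the pressed side running ahead.
- panel (a point): Middle of the sloping control panel, 37 degrees from level; its outward normal is (-0.6, 0, 0.8) in the toaster's axes. On it: the paddle switch in a black bezel (right-hand half for a person before the front), a small lamp, and a round browning knob at the left (not used, 22 mm high).
- power (a joint): Paddle switch, a black plate 70 mm (across the toaster) by 36 by 10 mm, pivoted at its middle. 0 to 0.08 rad = off: the end towards the toaster's -y (right-hand for a person before the front) stands raised. It grows as that end is pressed, to 0.36 = fully on. It stays where it is left; about 3 to 4 N moves it.
- power_press (a point): Point on the paddle's top face, 9 mm in from the raised end; it moves with the paddle, sinking about 9 mm square to the panel from off to on.
- egg_cup0: White egg cup, 50 mm across, 62 mm high, origin under its centre, standing beside the tray's way near the toaster's front. Leave alone.
- egg_cup1: White egg cup like egg_cup0, standing behind the tray, on the side away from the toaster. Leave alone.
- egg_cup2: White egg cup like egg_cup0. Leave alone.
- timer_rack: Wooden frame with three sand-glass egg timers, 65 x 150 x 110 mm high (x, y, z), origin under its centre. Leave alone.
- tongs: Steel toast tongs lying flat, 250 mm long (x), 50 mm wide, 16 mm high, origin on the counter under the middle. Leave alone.

How it is judged:
By the outcome, as a careful person would: the job done as asked, in the order asked, and still so for the second after the job is handed in, with the robot touching nothing.
It also fails if it takes over 64 s, if anything falls off the work surface, if the arm or the gripper's body presses on something with over 40 N, if the wrist force passes 120 N, or if a joint passes its speed limit or range.

## Working session

There is one attempt and no reset: what is moved stays moved. The work goes in short steps, Python scripts to look and compute and a shell command to move; the robot and the scene stay as the last step left them, time stands still between calls to the robot, and variables do not carry over. Pictures are saved under pics/ and viewed, and the job is handed in when it is done.

```bash
mkdir -p pics; python3 - <<'E'
from station import *
import cv2
s=state();print(s)
for n in("scene","top"):
    p=snapshot(n);print(n,p["vertical_fov"],p["cx"],p["cy"],p["distortion"],p["world_from_camera"],p["shot"])
    cv2.imwrite(f"pics/{n}0.png",p["color"][:,:,::-1])
    for t in["toaster","tray","power","egg_cup0","timer_rack","tongs"]:
        W=p["world_from_camera"]
        for r in search_frame(t,p):
            import numpy as np
            print(t,r["p"],(W@np.r_[r["location"],1])[:3].round(3))
E
```

```text
{'time': 0.0, 'joint_positions': array([-1.34401500e+00,  2.38753379e-01, -1.42468458e-02,  1.31918451e+00,
       -5.39311120e-06,  1.57076892e+00]), 'joint_velocities': array([-2.54634116e-03,  6.61501131e-04, -2.04266628e-04,  4.02124835e-04,
       -3.28003331e-05,  6.39940090e-05]), 'joint_efforts': array([-2.10503138e-03, -5.38774645e+01,  3.46443129e+01,  1.83151133e-02,
       -1.52400694e-04, -2.78193357e-05]), 'tcp_pos': array([ 0.11794934, -0.51116206,  0.23069487]), 'ee_rot': array([ 9.93576373e-01,  1.13161425e-01, -8.12175963e-05, -6.89443064e-04]), 'contact_force': array([ 0.19843168, -0.41259915, -0.54379485]), 'moment': array([-0.05378575, -0.00130096, -0.01546905]), 'grip_width': 1.0017567286720044}
scene 57.43979255594818 263.56370930356195 191.87267863160756 [-0.01520484  0.          0.          0.          0.        ] [[ 0.69522187  0.55048253 -0.46220725  0.98832717]
 [ 0.71868999 -0.52134911  0.46008672 -0.48268653]
 [ 0.01229836 -0.65204608 -0.75807959  0.87571138]
 [ 0.          0.          0.          1.        ]] 1
toaster 0.68 [0.599 0.363 0.206]
tray 0.9 
[... 268 characters left out ...]
er_rack 0.59 [0.634 0.267 0.131]
tongs 0.74 [ 0.349 -0.411  0.01 ]
tongs 0.6 [0.377 0.124 0.044]
top 50.30758789647262 261.3513728361433 194.6706621108646 [-0.12423736  0.          0.          0.          0.        ] [[ 0.02421028 -0.99624858  0.08308204  0.40779674]
 [-0.99968777 -0.02464002 -0.00415089  0.01075748]
 [ 0.00618246 -0.08295561 -0.99653407  1.33458104]
 [ 0.          0.          0.          1.        ]] 2
toaster 0.72 [0.563 0.394 0.343]
tray 0.59 [ 0.608 -0.025  0.004]
power 0.7 [0.629 0.273 0.131]
egg_cup0 0.73 [ 0.675 -0.386  0.039]
egg_cup0 0.52 [0.378 0.132 0.03 ]
egg_cup0 0.52 [ 0.526 -0.277  0.037]
timer_rack 0.78 [ 0.517 -0.415  0.111]
tongs 0.69 [ 0.339 -0.4    0.014]
```

View pics/scene0.png

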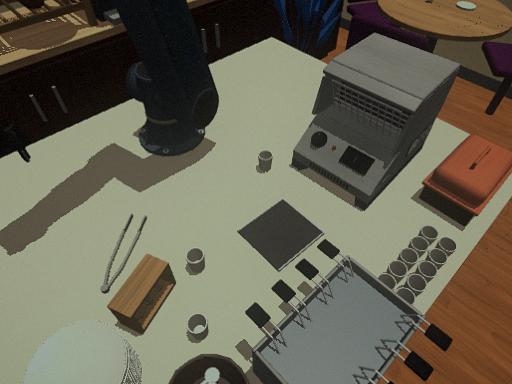

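View pics/top0.png

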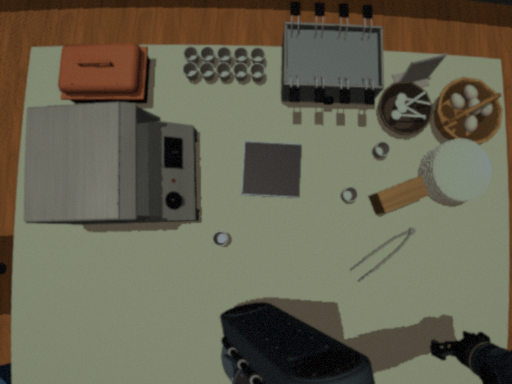

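The scene view shows the tray at about (281,234), the toaster at (375,120), and a cup at (265,160) beside the tray's path. I'll zoom in for the toaster edges and fit the tray.

```bash
cat > h.py <<'E'
import numpy as np, cv2
from station import *
def cam(p):
    H,W=p["color"].shape[:2]; f=H/2/np.tan(np.radians(p["vertical_fov"])/2)
    K=np.array([[f,0,p["cx"]],[0,f,p["cy"]],[0,0,1.]]); return K,np.array(p["distortion"],float),np.array(p["world_from_camera"])
def toplane(p,uv,z):
    K,D,T=cam(p); n=cv2.undistortPoints(np.float64(uv).reshape(-1,1,2),K,D).reshape(-1,2)
    d=np.c_[n,np.ones(len(n))]@T[:3,:3].T; o=T[:3,3]; return o+d*((z-o[2])/d[:,2])[:,None]
def proj(p,X):
    K,D,T=cam(p); R=T[:3,:3].T; t=-R@T[:3,3]
    return cv2.projectPoints(np.float64(X).reshape(-1,1,3),cv2.Rodrigues(R)[0],t,K,D)[0].reshape(-1,2)
def traypose(p,z=0.006,verbose=False):
    r=outline_of("tray",p)
    m=np.uint8(r[0]["region"]); c=max(cv2.findContours(m,0,cv2.CHAIN_APPROX_NONE)[0],key=cv2.contourArea).reshape(-1,2)
    X=toplane(p,c,z)[:,:2]; return r[0]["p"],cv2.minAreaRect(np.float32(X*1000)),m
E
python3 - <<'E'
from h import *
for n,b in(("scene",(285,25,470,210)),("top",(20,90,210,235))):
    p=snapshot(n); print(n,traypose(p)[:2])
    r=outline_of("toaster",p);print(r[0]["p"],r[0]["region"].sum())
    np.savez(f"{n}0.npz",**{k:v for k,v in p.items()},mask=r[0]["region"])
    u0,v0,u1,v1=b; im=p["color"][v0:v1,u0:u1,::-1]
    im=cv2.resize(im,None,fx=3.1,fy=3.1,interpolation=cv2.INTER_CUBIC); im=cv2.convertScaleAbs(im,alpha=1.6)
    cv2.imwrite(f"pics/{n}z.png",im)
E
```

```text
scene (0.63, ((603.7724609375, -24.063331604003906), (195.6697235107422, 182.80477905273438), 88.28207397460938))
0.81 16948
top (0.68, ((605.5697021484375, -26.1591796875), (189.17674255371094, 186.72930908203125), 88.74761962890625))
0.88 19829
```

View pics/scenez.png

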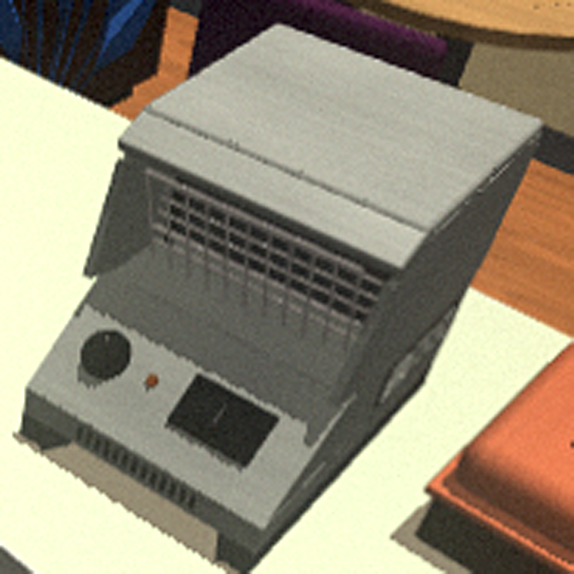

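View pics/topz.png

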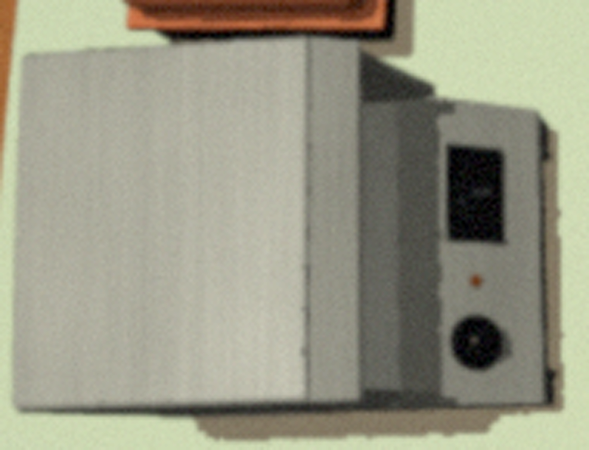

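```bash
python3 - <<'E'
from h import *
def ld(n):
    d=np.load(n+"0.npz"); return {k:d[k] for k in d.files}
S,T=ld("scene"),ld("top")
zs=lambda a:np.array(a)/3.1+[285,25]-0.34
zt=lambda a:np.array(a)/3.1+[20,90]-0.34
f=lambda X:(X*1000).round(1).tolist()
print("scene z75",f(toplane(S,zs([(27,403),(265,525)]),.075)))
print("scene z0 feet",f(toplane(S,zs([(20,433),(246,572)]),.0)))
print("top z75",f(toplane(T,zt([(539,112),(546,402)]),.075)))
print("top roof back",f(toplane(T,zt([(22,57),(15,407)]),.345)))
print("top roof front",f(toplane(T,zt([(308,38),(306,402)]),.345)))
print("panel top z165 top",f(toplane(T,zt([(440,100),(442,400)]),.165)))
print("bezel top z~.125", f(toplane(T,zt([(448,147),(503,150),(503,241),(448,240)]),.125)))
print("scene roof back/right",f(toplane(S,zs([(280,25),(541,122)]),.345)))
E
```

```text
scene z75 [[451.0, 188.6, 75.0], [727.4, 230.9, 75.0]]
scene z0 feet [[429.0, 209.1, -0.0], [726.3, 230.3, -0.0]]
top z75 [[725.5, 224.7, 75.0], [431.5, 205.8, 75.0]]
top roof back [[701.1, 621.8, 345.0], [409.0, 602.5, 345.0]]
top roof front [[716.6, 372.0, 345.0], [421.0, 355.5, 345.0]]
panel top z165 top [[712.9, 304.7, 165.0], [429.0, 289.0, 165.0]]
bezel top z~.125 [[676.4, 304.2, 125.0], [674.3, 249.8, 125.0], [584.8, 245.7, 125.0], [584.6, 299.6, 125.0]]
scene roof back/right [[417.3, 595.5, 345.0], [704.4, 612.3, 345.0]]
```

```bash
cat >> h.py <<'E'
def tp(a,pose):
    x,y,w=pose; a=np.float64(a).reshape(-1,3); c,s=np.cos(w),np.sin(w)
    return np.c_[x+c*a[:,0]-s*a[:,1],y+s*a[:,0]+c*a[:,1],a[:,2]]
def lines(pose):
    P=[]
    for y in(-.15,.15): P.append([(-.2,y,0),(-.2,y,.075),(-.08,y,.165)])
    for x,z in((-.2,.075),(-.08,.165)): P.append([(x,-.15,z),(x,.15,z)])
    P.append([(-.2,-.096,.035),(-.2,.096,.035)])
    for s in(-1,1): P.append([(-.2,s*.1075,.0),(-.168,s*.096,0)])
    P.append([(.21,-.15,0),(-.2,-.15,0)])
    return [tp(l,pose) for l in P]
def trl(pose):
    return [tp([(-.095,-.09,.004),(-.095,.09,.004),(.095,.09,.008),(.095,-.09,.008),(-.095,-.09,.008)],pose)]
def draw(p,pls,box,k,fn,cols):
    u0,v0,u1,v1=box; im=p["color"][v0:v1,u0:u1,::-1]
    im=cv2.convertScaleAbs(cv2.resize(im,None,fx=k,fy=k,interpolation=cv2.INTER_CUBIC),alpha=1.7)
    for ls,c in zip(pls,cols):
        for l in ls:
            q=(proj(p,l)-[u0,v0]+.5)*k-.5
            cv2.polylines(im,[np.int32(q.round())],False,c,1,cv2.LINE_AA)
    cv2.imwrite(fn,im)
E
python3 - <<'E'
from h import *
def ld(n):
    d=np.load(n+"0.npz"); return {k:d[k] for k in d.files}
S,T=ld("scene"),ld("top")
w=np.pi/2+.062; X=np.array([.578,.217])+.2*np.array([np.cos(w),np.sin(w)]);print(X)
pose=(*X,w); tr=(.6047,-.025,np.pi/2-.026)
draw(S,[lines(pose),trl(tr)],(225,95,415,280),3.2,"pics/s1.png",[(0,0,255),(0,255,0)])
draw(T,[lines(pose),trl(tr)],(110,90,320,240),3.5,"pics/t1.png",[(0,0,255),(0,255,0)])
E
```

```text
[0.56560794 0.41661572]
```

View pics/s1.png

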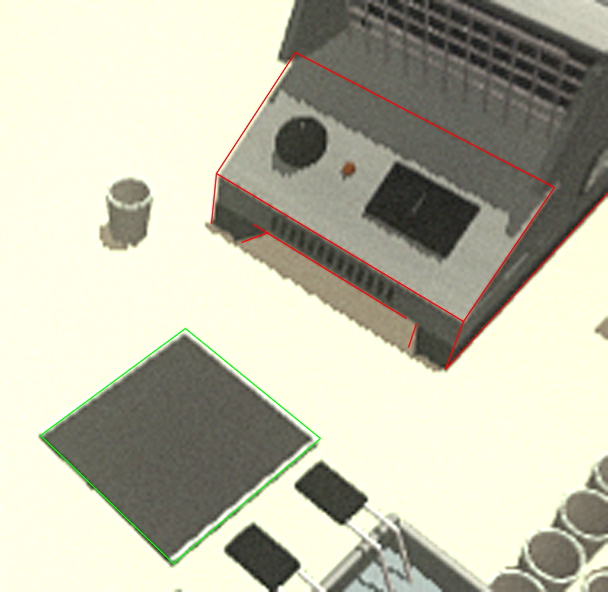

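View pics/t1.png

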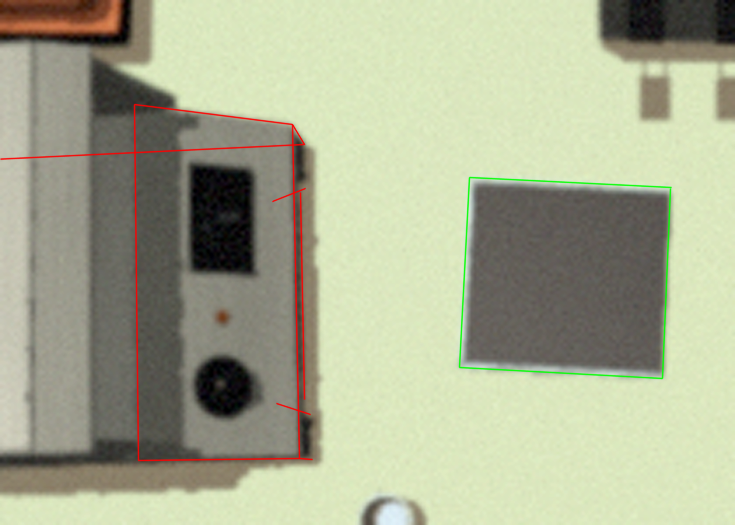

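The overlay agrees with both pictures. Front mid is about (0.578, 0.217) with yaw 90°+3.5°, and the tray is at about (0.605, -0.025) with yaw 90°-1.5°, its rimmed edge towards the toaster. So the tray has to turn about +0.088 rad and shift about 12 mm towards -x.

```bash
cat >> h.py <<'E'
from scipy.spatial.transform import Rotation as Rn
WT=np.pi/2+.062; TO=(.5656,.4166,WT)
def need(target,yaw=.062,tilt=0.):
    """tool-frame shift and turn to world target; tool x at world angle yaw; tilt leans fingers toward toaster"""
    s=state(); R=Rn.from_quat(s["ee_rot"])
    G=Rn.from_euler('z',yaw)*Rn.from_euler('x',np.pi)  # x->yaw, z down
    G=Rn.from_rotvec(np.array([np.cos(yaw),np.sin(yaw),0])*tilt)*G
    return (R.inv().apply(np.array(target)-s["tcp_pos"])*1000).round(1),(R.inv()*G).as_rotvec().round(3),(s["tcp_pos"]*1000).round(1),s["contact_force"].round(1),s["time"]
E
R='{"linear":[[0.035,-0.0206,0],[0.035,-0.0206,0],[0.035,-0.0206,0],[0.035,-0.0206,0],[0.035,-0.0206,0]],"angular":[[0,0,0],[0,0,0],[0,0,0],[0,0,0],[0,0,0]]}' ; echo skip
python3 -m crank '{"linear":[[0.035,-0.0206,0],[0.035,-0.0206,0],[0.035,-0.0206,0],[0.035,-0.0206,0],[0.035,-0.0206,0]],"angular":[[0,0,0],[0,0,0],[0,0,0],[0,0,0],[0,0,0]]}' 0 40
python3 -m crank '{"linear":[[0.035,-0.0206,0],[0.035,-0.0206,0],[0.035,-0.0206,0],[0.035,-0.0206,0],[0.035,-0.0206,0]],"angular":[[0,0,0],[0,0,0],[0,0,0],[0,0,0],[0,0,0]]}'
python3 -m crank '{"linear":[[0.035,-0.0206,0],[0.035,-0.0206,0],[0.035,-0.0206,0],[0.035,-0.0206,0],[0.035,-0.0206,0]],"angular":[[0,0,0],[0,0,0],[0,0,0],[0,0,0],[0,0,0]]}'
python3 -c "
from h import *
print(need((.6247,-.0255,.02),-.026))"
```

```text
skip
time: 1.42
tcp_pos: [0.2653, -0.3732, 0.23]
ee_rot: [0.994, 0.107, -0.001, 0.001]
contact_force: [-0.1, -0.6, -1.1]
grip_width: 0.298
time: 1.83
tcp_pos: [0.4175, -0.23, 0.2308]
ee_rot: [0.994, 0.106, 0.001, 0.002]
contact_force: [-0.2, -1.1, 0.5]
grip_width: 0.002
time: 2.25
tcp_pos: [0.5691, -0.0869, 0.2315]
ee_rot: [0.994, 0.106, 0.002, 0.003]
contact_force: [1.4, -1.4, -0.5]
grip_width: 0.002
(array([ 66.7, -49.6, 211.4]), array([ 0.006, -0.004,  0.239]), array([569.1, -86.9, 231.5]), array([ 1.4, -1.4, -0.5]), 2.25)
```

```bash
python3 -m crank '{"linear":[[0.022,-0.0165,0.03],[0.022,-0.0165,0.03],[0.022,-0.0165,0.03],[0,0,0.035],[0,0,0.035]],"angular":[[0,0,0],[0,0,0],[0,0,0],[0,0,0.12],[0,0,0.12]]}'
python3 -c "
from h import *
print(need((.6247,-.0255,.02),-.026))"
```

```text
time: 2.67
tcp_pos: [0.6386, -0.0152, 0.0745]
ee_rot: [1.0, -0.011, 0.012, 0.003]
contact_force: [-0.4, -0.4, -0.3]
grip_width: 0.003
(array([-15. ,  10.3,  54.2]), array([ 0.005, -0.024,  0.004]), array([638.6, -15.2,  74.5]), array([-0.4, -0.4, -0.3]), 2.6667)
```

```bash
python3 -m crank '{"linear":[[-0.008,0.005,0.015],[-0.007,0.005,0.015],[0,0,0.012],[0,0,0],[0,0,0]],"angular":[[0,-0.024,0],[0,0,0],[0,0,0],[0,0,0],[0,0,0]]}'
python3 -c "
from h import *
print(need((.6247,-.0255,.008),-.026))"
```

```text
time: 3.08
tcp_pos: [0.6179, -0.0252, 0.0234]
ee_rot: [1.0, -0.009, -0.008, 0.002]
contact_force: [-0.1, 0.2, 0.0]
grip_width: -0.0
(array([ 7.1,  0.1, 15.3]), array([0.005, 0.016, 0.008]), array([617.9, -25.2,  23.4]), array([-0.1,  0.2,  0. ]), 3.0833)
```

```bash
python3 -m crank '{"linear":[[0.003,0,0.006],[0.003,0,0.004],[0,0,0.004],[0,0,0.002],[0,0,0.002]],"angular":[[0,0.01,0],[0,0.005,0],[0,0,0],[0,0,0],[0,0,0]]}'
python3 -c "
from h import *
print(need((.6247,-.0255,.008),-.026))"
```

```text
time: 3.5
tcp_pos: [0.6287, -0.0263, 0.0095]
ee_rot: [1.0, -0.01, 0.005, 0.002]
contact_force: [-0.8, 0.8, 0.1]
grip_width: 0.001
(array([-4.1, -0.7,  1.5]), array([ 0.005, -0.009,  0.006]), array([628.7, -26.3,   9.5]), array([-0.8,  0.8,  0.1]), 3.5)
```

```bash
python3 -m crank '{"linear":[[0,0,0.003],[0,0,0.002],[0,0,0.001],[0,0,0.001],[0,0,0.001]],"angular":[[0,0,0],[0,0,0],[0,0,0],[0,0,0],[0,0,0]]}'

```

```text
time: 3.92
tcp_pos: [0.6306, -0.0263, 0.0041]
ee_rot: [1.0, -0.01, 0.007, 0.003]
contact_force: [-1.9, -0.7, 9.4]
grip_width: -0.001
```

```bash
python3 -m crank '{"linear":[[0,0,0.0015],[0,-0.006,0.0015],[-0.001,-0.01,0.0015],[-0.001,-0.01,0.0015],[-0.001,-0.004,0.0013]],"angular":[[0,0,0],[0,0,0],[0,0,0],[0,0,0],[0,0,0]]}'
python3 - <<'E'
from h import *
for n in("top","scene"):
    p=snapshot(n); print(traypose(p)[:2])
print(state()["contact_force"].round(1),state()["tcp_pos"])
E
```

```text
time: 4.33
tcp_pos: [0.6343, -0.0055, 0.0042]
ee_rot: [1.0, -0.003, 0.014, 0.001]
contact_force: [-0.0, -1.2, 7.6]
grip_width: 0.001
(0.64, ((646.4111938476562, 78.58758544921875), (103.45217895507812, 19.814512252807617), 1.7505433559417725))
(0.6, ((608.43701171875, -5.722694396972656), (186.75003051757812, 199.77822875976562), 0.7288017272949219))
[0.6 1.8 9.8] [ 0.63432838 -0.00528325  0.00417607]
```

```bash

python3 -c "
from h import *
print(need((.630,.02,.004),0))"
python3 -m crank '{"linear":[[-0.002,-0.004,0.0015],[-0.002,-0.008,0.0015],[-0.002,-0.008,0.0015],[-0.002,-0.006,0.0015],[-0.001,-0.002,0.0013]],"angular":[[0,-0.01,0],[0,-0.01,0],[0,-0.006,0],[0,-0.002,0],[0,0,0]]}'
python3 - <<'E'
from h import *
for n in("scene","top"):
    p=snapshot(n); print(traypose(p)[:2])
print(need((.630,.02,.004),0))
E
```

```text
(array([ -4.5, -25.3,   0. ]), array([ 0.001, -0.029, -0.007]), array([634.3,  -5.3,   4.2]), array([0.6, 1.8, 9.8]), 4.5333)
time: 4.95
tcp_pos: [0.6326, 0.0098, 0.0041]
ee_rot: [1.0, 0.007, 0.008, -0.003]
contact_force: [-0.9, -1.9, 8.3]
grip_width: -0.002
(0.75, ((604.7643432617188, 9.356925964355469), (187.80274963378906, 198.42869567871094), 2.7063753604888916))
(0.64, ((650.9210205078125, 96.88473510742188), (86.87565612792969, 16.532718658447266), 1.7806611061096191))
(array([ -2.5, -10.2,   0.1]), array([-0.006, -0.016,  0.014]), array([632.7,   9.8,   4.1]), array([0.1, 0.3, 8.2]), 5.15)
```

```bash

python3 -m crank '{"linear":[[0,0,-0.008],[0,0,-0.004],[-0.012,0,0],[-0.01,0,0],[-0.003,0,0]],"angular":[[0,0,0],[0,0,0],[0,-0.016,0],[0,0,-0.03],[0,0,-0.02]]}'
python3 -c "
from h import *
print(need((.6056,.0085,.004),.062))"
```

```text
time: 5.57
tcp_pos: [0.6062, 0.0095, 0.0176]
ee_rot: [0.999, 0.033, -0.0, -0.003]
contact_force: [0.3, -0.0, 0.4]
grip_width: -0.004
(array([-0.7,  1. , 13.6]), array([-0.006,  0.001,  0.003]), array([606.2,   9.5,  17.6]), array([ 0.3, -0. ,  0.4]), 5.5667)
```

```bash

python3 -m crank '{"linear":[[0,0,0.006],[0,0,0.004],[0,0,0.003],[0,0,0.001],[0,0,0.001]],"angular":[[0,0,0],[0,0,0],[0,0,0],[0,0,0],[0,0,0]]}'
python3 -c "
from h import *
print(need((.6056,.0085,.004),.062))"
```

```text
time: 5.98
tcp_pos: [0.6067, 0.0095, 0.0041]
ee_rot: [0.999, 0.032, 0.001, -0.003]
contact_force: [-3.4, -0.9, 16.2]
grip_width: 0.008
(array([-1.1,  1. ,  0.1]), array([-0.005, -0.002,  0.002]), array([606.7,   9.5,   4.1]), array([-3.4, -0.9, 16.2]), 5.9833)
```

```bash

python3 -m crank '{"linear":[[-0.003,-0.008,0.001],[-0.004,-0.013,0.0015],[-0.004,-0.013,0.0015],[-0.004,-0.013,0.0015],[-0.003,-0.006,0.0015]],"angular":[[0,0,0],[0,0,0],[0,0,0],[0,0,0],[0,0,0]]}'
python3 - <<'E'
from h import *
p=snapshot("scene"); print(traypose(p)[:2])
print(need((.6056,.0085,.004),.062))
E
```

```text
time: 6.4
tcp_pos: [0.5972, 0.0493, 0.0041]
ee_rot: [0.999, 0.039, 0.011, -0.005]
contact_force: [0.1, -2.8, 13.6]
grip_width: -0.0
(0.69, ((600.2672729492188, 47.11088562011719), (188.8955841064453, 193.7357635498047), 2.8312761783599854))
(array([ 5.3, 41.7, -0.2]), array([-0.01 , -0.023,  0.017]), array([597.1,  49.6,   4.1]), array([ 0.6,  1. , 14.4]), 6.5)
```

```bash

python3 -m crank '{"linear":[[-0.005,-0.005,0.0015],[-0.005,-0.008,0.0015],[-0.005,-0.008,0.0015],[-0.005,-0.008,0.0015],[-0.002,-0.003,0.0013]],"angular":[[0,-0.008,-0.005],[0,-0.008,-0.005],[0,-0.007,-0.005],[0,0,-0.005],[0,0,0]]}'
python3 - <<'E'
from h import *
p=snapshot("scene"); print(traypose(p)[:2])
print(need((.6056,.0085,.004),.062))
draw(p,[lines(TO)],(225,95,415,280),3.2,"pics/s2.png",[(0,0,255)])
E
```

```text
time: 6.92
tcp_pos: [0.5852, 0.0697, 0.0041]
ee_rot: [0.998, 0.056, 0.011, -0.007]
contact_force: [-1.5, -2.8, 13.2]
grip_width: 0.002
(0.67, ((587.2449340820312, 67.759521484375), (186.6485595703125, 199.99636840820312), 2.158376932144165))
(array([13.4, 63.1, -0.4]), array([-0.014, -0.022,  0.05 ]), array([585.3,  69.7,   4.1]), array([-0.9,  0.2, 14.3]), 7.0167)
```

View pics/s2.png

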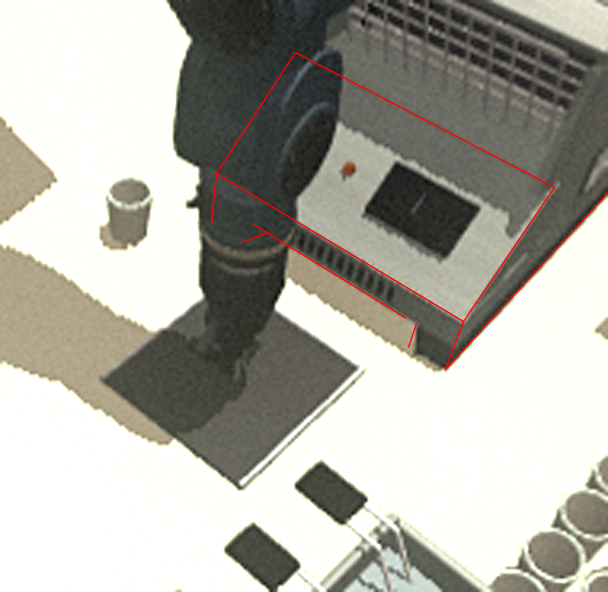

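```bash

python3 -m crank '{"linear":[[0,0,-0.008],[0,0,-0.012],[0,0.02,-0.02],[0,0.02,-0.01],[0,0.02,0]],"angular":[[0,0,0],[0,-0.01,0.02],[-0.01,-0.01,0.02],[0,0,0.01],[0,0,0]]}'
python3 - <<'E'
from h import *
p=snapshot("scene"); print(traypose(p)[:2])
print(need((.59,.0,.004),.062))
q=snapshot("top"); r=traypose(q);print(r[:2])
draw(p,[lines(TO)],(225,95,415,280),3.2,"pics/s3.png",[(0,0,255)])
draw(q,[lines(TO)],(110,90,320,240),3.5,"pics/t3.png",[(0,0,255)])
E
```

```text
time: 7.43
tcp_pos: [0.5904, 0.0057, 0.0543]
ee_rot: [0.999, 0.036, -0.001, -0.004]
contact_force: [0.6, -1.3, 0.4]
grip_width: 0.0
(0.75, ((587.970458984375, 67.67178344726562), (181.84530639648438, 194.25482177734375), 1.4053032398223877))
(array([-0.1,  4.1, 49. ]), array([-0.008,  0.002,  0.008]), array([590. ,   3.8,  53.1]), array([-0.4, -0.2,  0.1]), 7.5333)
(0.89, ((587.7456665039062, 121.0645751953125), (179.1454315185547, 82.45526123046875), 2.0304055213928223))
```

View pics/s3.png

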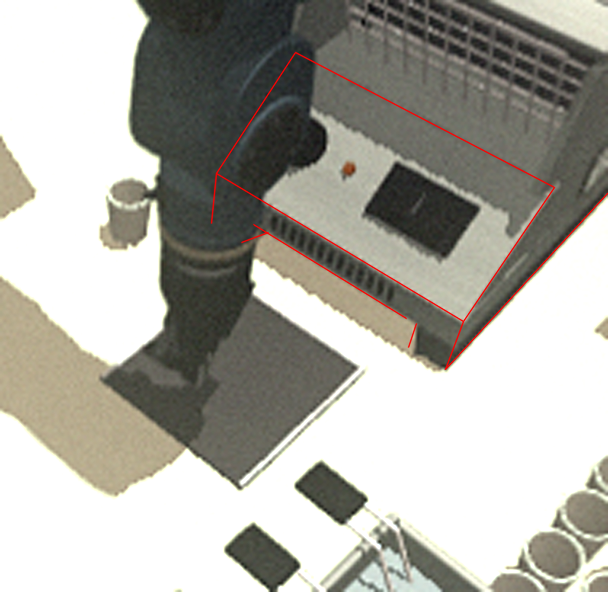

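View pics/t3.png

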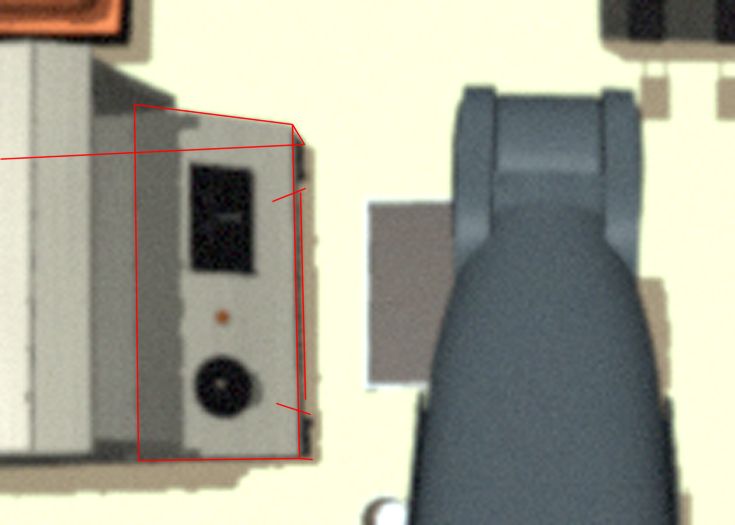

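```bash

python3 - <<'E'
from h import *
q=snapshot("top");p=snapshot("scene")
zt=lambda a:(np.array(a)+.5)/3.5-.5+[110,90]
zs=lambda a:(np.array(a)+.5)/3.2-.5+[225,95]
a=toplane(q,zt([(367,200),(368,386)]),.008);print(a,a.mean(0),np.arctan2(*(a[0]-a[1])[[1,0]]))
b=toplane(p,zs([(242,487),(362,368)]),.007);d=b[1]-b[0];print(b,-np.arctan2(d[0],d[1]))
b=toplane(p,zs([(102,379),(241,488)]),.003);d=b[1]-b[0];print(b,np.arctan2(d[1],d[0]))
a=toplane(q,zt([(368,202),(452,202)]),.007);d=a[0]-a[1];print(a,-np.arctan2(d[0],d[1]))
E
```

```text
[[0.6729335  0.16347308 0.008     ]
 [0.49747694 0.15635707 0.008     ]] [0.58520522 0.15991507 0.008     ] 0.04053489016943678
[[ 0.68203857 -0.02402838  0.007     ]
 [ 0.67228635  0.16278639  0.007     ]] 0.05215526759211129
[[ 0.50393734 -0.02972832  0.003     ]
 [ 0.6807096  -0.02335748  0.003     ]] 0.03602425429378135
[[0.67123874 0.1625725  0.007     ]
 [0.67305809 0.08336114 0.007     ]] 0.022964236714254783
```

```bash

python3 -m crank '{"linear":[[0.001,0.004,0.012],[0.001,0.004,0.012],[0.001,0.003,0.01],[0,0,0.005],[0,0,0]],"angular":[[0,0,0],[0,0,0],[0,0,0],[0,0,0],[0,0,0]]}'
python3 -c "
from h import *
print(need((.5935,-.008,.004),.062))"
```

```text
time: 8.15
tcp_pos: [0.5918, -0.0, 0.0102]
ee_rot: [0.999, 0.039, -0.003, -0.005]
contact_force: [-0.4, 0.1, -0.2]
grip_width: -0.003
(array([1.1, 8.2, 6.1]), array([-0.01 ,  0.006,  0.015]), array([591.8,  -0. ,  10.2]), array([-0.4,  0.1, -0.2]), 8.15)
```

```bash

python3 -m crank '{"linear":[[0.001,0.006,0],[0.001,0.003,0.003],[0,0,0.002],[0,0,0.0015],[0,0,0.0013]],"angular":[[0,0,0.01],[0,0,0.005],[0,0,0],[0,0,0],[0,0,0]]}'
python3 -c "
from h import *
print(need((.5935,-.008,.004),.062))"
```

```text
time: 8.57
tcp_pos: [0.5958, -0.0085, 0.004]
ee_rot: [1.0, 0.031, -0.002, -0.005]
contact_force: [-3.7, 0.1, 21.1]
grip_width: -0.002
(array([-2.2, -0.7,  0. ]), array([-0.01 ,  0.004, -0.   ]), array([595.8,  -8.5,   4. ]), array([-3.7,  0.1, 21.1]), 8.5667)
```

```bash

python3 -m crank '{"linear":[[-0.001,-0.008,0.001],[-0.001,-0.013,0.0014],[-0.001,-0.013,0.0014],[-0.001,-0.013,0.0014],[-0.001,-0.006,0.0013]],"angular":[[0,-0.002,0],[0,-0.003,0.003],[0,-0.003,0.003],[0,-0.003,0.003],[0,-0.002,0]]}'
python3 - <<'E'
from h import *
p=snapshot("scene"); print(traypose(p)[:2])
q=snapshot("top"); print(traypose(q)[:2])
print(need((.5956,-.008,.004),.062))
draw(p,[lines(TO)],(225,95,415,280),3.2,"pics/s4.png",[(0,0,255)])
draw(q,[lines(TO)],(110,90,320,240),3.5,"pics/t4.png",[(0,0,255)])
E
```

```text
time: 8.98
tcp_pos: [0.5936, 0.0387, 0.0041]
ee_rot: [1.0, 0.03, -0.002, -0.006]
contact_force: [-0.8, -2.0, 6.6]
grip_width: -0.003
(0.57, ((586.2737426757812, 113.81478881835938), (181.71185302734375, 196.85035705566406), 2.306311845779419))
(0.6, ((585.0166625976562, 168.9429168701172), (182.44174194335938, 85.85531616210938), 1.9095380306243896))
(array([-0.8, 46.4, -0.5]), array([-0.013,  0.003, -0.004]), array([593.7,  38.4,   4.1]), array([0.9, 1.2, 8.6]), 9.1833)
```

View pics/s4.png

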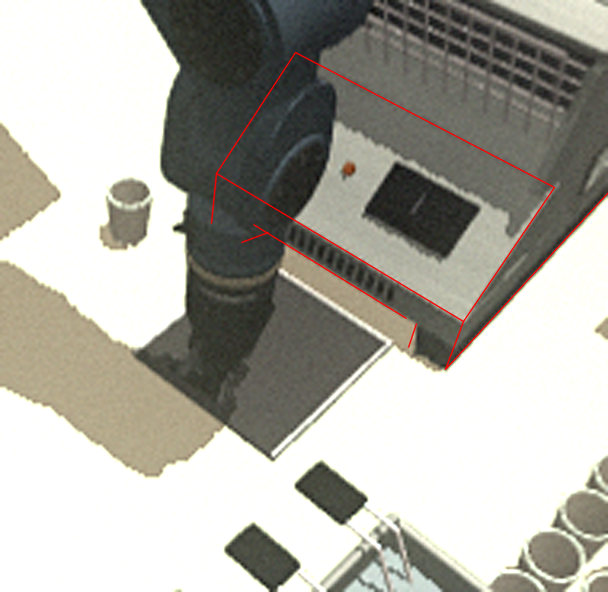

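View pics/t4.png

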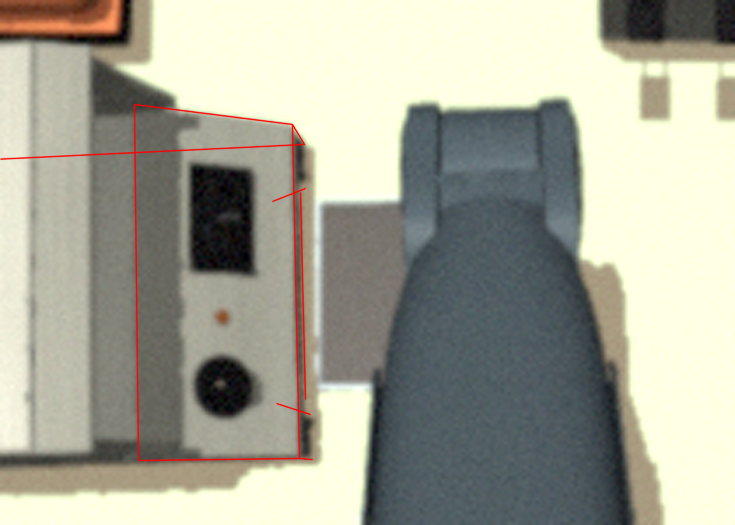

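```bash

python3 -m crank '{"linear":[[-0.001,-0.002,0.0018],[-0.002,-0.005,0.0018],[-0.002,-0.006,0.0018],[-0.002,-0.006,0.0018],[-0.001,-0.003,0.0016]],"angular":[[0,0,-0.015],[0,0,-0.015],[0,0,-0.015],[0,0,-0.015],[0,0,0]]}'
python3 - <<'E'
from h import *
p=snapshot("scene"); print(traypose(p)[:2])
q=snapshot("top"); print(traypose(q)[:2])
print(need((.5956,-.008,.004),.062))
draw(p,[lines(TO)],(225,95,415,280),3.2,"pics/s5.png",[(0,0,255)])
draw(q,[lines(TO)],(110,90,320,240),3.5,"pics/t5.png",[(0,0,255)])
E
```

```text
time: 9.6
tcp_pos: [0.5923, 0.0603, 0.0041]
ee_rot: [0.998, 0.059, 0.008, -0.005]
contact_force: [-0.4, -1.4, 8.8]
grip_width: 0.0
(0.7, ((582.9680786132812, 132.4006805419922), (183.77777099609375, 196.08558654785156), 4.557076930999756))
(0.82, ((581.0889282226562, 191.5853271484375), (181.8240203857422, 59.61784362792969), 2.2823193073272705))
(array([-4.9, 68.6, -0.6]), array([-0.01 , -0.017,  0.057]), array([592.3,  60.7,   4.1]), array([-0.2,  1.9, 10.4]), 9.8)
```

View pics/s5.png

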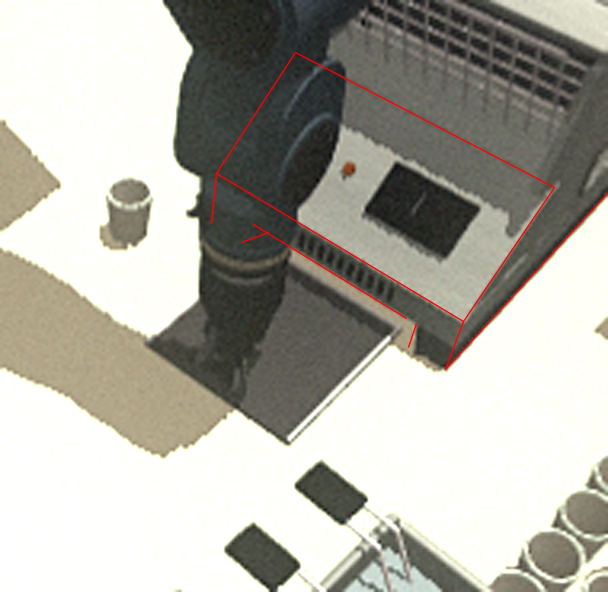

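View pics/t5.png

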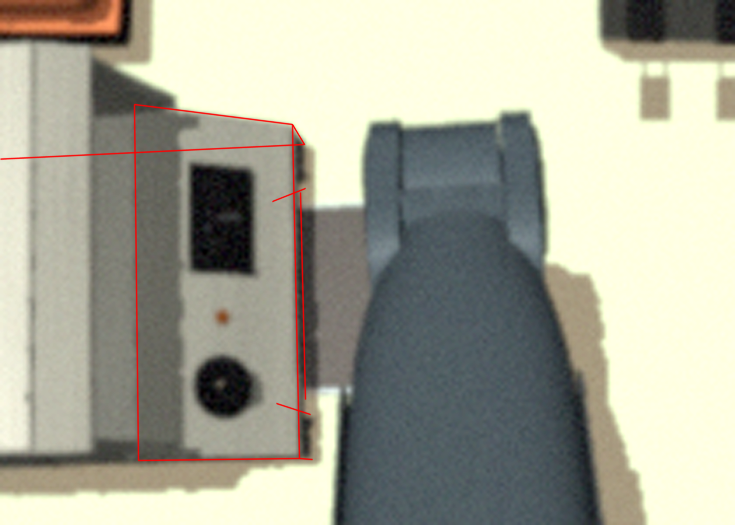

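```bash

python3 -m crank '{"linear":[[0,-0.006,0.0018],[0,-0.01,0.0018],[0,-0.01,0.0018],[0,-0.01,0.0018],[0,-0.006,0.0016]],"angular":[[0,-0.005,0],[0,-0.005,0.003],[0,-0.004,0.003],[0,-0.003,0.003],[0,-0.003,0]]}'
python3 - <<'E'
from h import *
p=snapshot("scene"); print(traypose(p)[:2])
print(need((.5956,-.008,.004),.062))
draw(p,[lines(TO)],(225,95,415,280),3.2,"pics/s6.png",[(0,0,255)])
E
```

```text
time: 10.22
tcp_pos: [0.5965, 0.0877, 0.0041]
ee_rot: [0.998, 0.068, 0.006, -0.01]
contact_force: [-0.0, -1.7, 9.1]
grip_width: 0.001
(0.79, ((587.7015991210938, 151.50106811523438), (178.48989868164062, 178.9351348876953), 4.177220821380615))
(array([-14.2,  95.1,  -2. ]), array([-0.021, -0.013,  0.075]), array([596.7,  88.2,   4.1]), array([0.7, 2. , 8. ]), 10.3167)
```

View pics/s6.png

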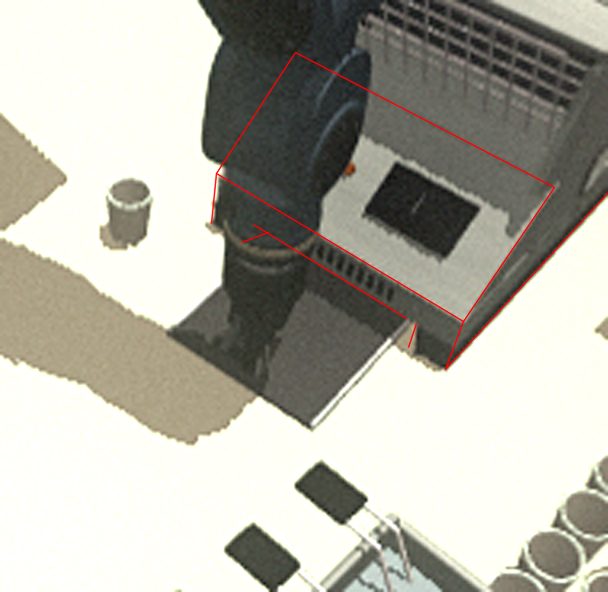

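```bash

python3 - <<'E'
from h import *
p=snapshot("scene")
zs=lambda a:(np.array(a)+.5)/3.2-.5+[225,95]
a=toplane(p,zs([(169,331),(312,428)]),.003);b=toplane(p,zs([(313,427),(407,325)]),.007)
def T(X):
    c,s=np.cos(WT),np.sin(WT);d=X[:,:2]-TO[:2];return np.c_[c*d[:,0]+s*d[:,1],-s*d[:,0]+c*d[:,1]]*1000
print(T(a).round(1),T(b).round(1))
E
```

```text
[[-351.    81.2]
 [-348.9  -95.8]] [[-350.   -97.1]
 [-182.6  -92.8]]
```

```bash

python3 -m crank '{"linear":[[-0.004,-0.004,0.0018],[-0.004,-0.007,0.0018],[-0.004,-0.008,0.0018],[-0.004,-0.008,0.0018],[-0.002,-0.004,0.0016]],"angular":[[0,0,0.01],[0,0,0.012],[0,0,0.012],[0,0,0.01],[0,0,0]]}'
cat >> h.py <<'E'
def tt(X):
    X=np.atleast_2d(X);c,s=np.cos(WT),np.sin(WT);d=X[:,:2]-TO[:2];return (np.c_[c*d[:,0]+s*d[:,1],-s*d[:,0]+c*d[:,1]]*1000).round(1)
E
python3 - <<'E'
from h import *
p=snapshot("scene")
print(need((.5956,-.008,.004),.062),tt(state()["tcp_pos"]))
draw(p,[lines(TO)],(225,95,415,280),3.2,"pics/s7.png",[(0,0,255)])
E
```

```text
time: 10.78
tcp_pos: [0.5881, 0.0931, 0.0043]
ee_rot: [0.997, 0.068, 0.016, -0.022]
contact_force: [0.9, -1.0, 8.5]
grip_width: 0.004
(array([ -6.3, 101.4,  -4.2]), array([-0.043, -0.034,  0.075]), array([588. ,  93.4,   4.3]), array([ 0.4, -1. ,  8.7]), 10.8333) [[-323.9   -2.3]]
```

View pics/s7.png

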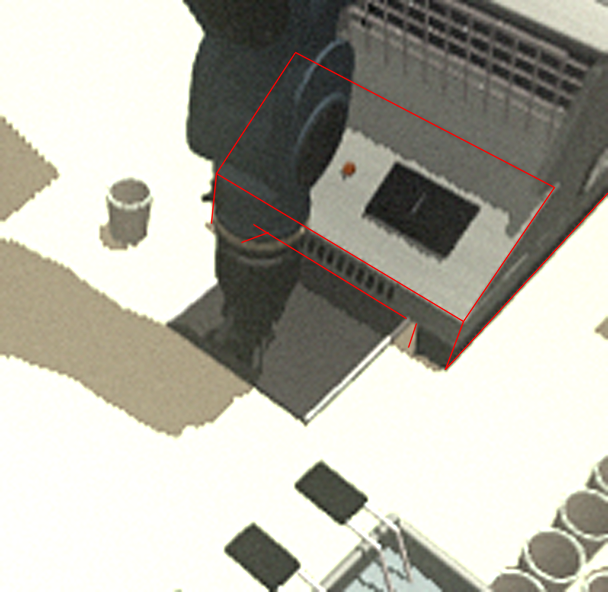

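```bash

python3 - <<'E'
from h import *
p=snapshot("scene")
zs=lambda a:(np.array(a)+.5)/3.2-.5+[225,95]
print(tt(toplane(p,zs([(168,325),(306,422)]),.003)),tt(toplane(p,zs([(307,420),(408,324)]),.007)))
print(tt(toplane(p,zs([(168,325),(306,422)]),.003)))
E
```

```text
[[-345.8   87.2]
 [-347.2  -87.5]] [[-347.3  -88.1]
 [-180.8  -92.8]]
[[-345.8   87.2]
 [-347.2  -87.5]]
```

```bash

python3 -m crank '{"linear":[[0,0,-0.008],[0,0,-0.006],[0,0,0],[0,0,0],[0,0,0]],"angular":[[0,0,0],[-0.02,-0.017,0.03],[-0.02,-0.017,0.03],[0,0,0.01],[0,0,0]]}'
python3 -c "
from h import *
t=tp([(-.324,-.003,.004)],TO)[0]
print(need(t,.062))"
```

```text
time: 11.3
tcp_pos: [0.5906, 0.0702, 0.0217]
ee_rot: [0.999, 0.054, -0.0, -0.011]
contact_force: [-0.3, -0.4, 1.2]
grip_width: 0.001
(array([  0.6, -22.9,  18.2]), array([-0.022,  0.   ,  0.045]), array([590.6,  70.2,  21.7]), array([-0.3, -0.4,  1.2]), 11.3)
```

```bash

python3 -m crank '{"linear":[[0,-0.008,0],[0,-0.008,0.002],[0,-0.005,0.002],[0,0,0.002],[0,0,0]],"angular":[[-0.01,0,0.02],[-0.01,0,0.015],[0,0,0.008],[0,0,0],[0,0,0]]}'
python3 - <<'E'
from h import *
t=tp([(-.324,-.003,.004)],TO)[0]
print(need(t,.062))
p=snapshot("scene")
draw(p,[lines(TO)],(225,95,415,280),3.2,"pics/s8.png",[(0,0,255)])
E
```

```text
time: 11.72
tcp_pos: [0.5898, 0.0686, 0.0154]
ee_rot: [0.999, 0.052, -0.001, -0.011]
contact_force: [-0.2, -0.7, -0.2]
grip_width: 0.0
(array([  1.5, -24.5,  11.9]), array([-0.023,  0.001,  0.042]), array([589.8,  68.6,  15.4]), array([-0.2, -0.7, -0.2]), 11.7167)
```

View pics/s8.png

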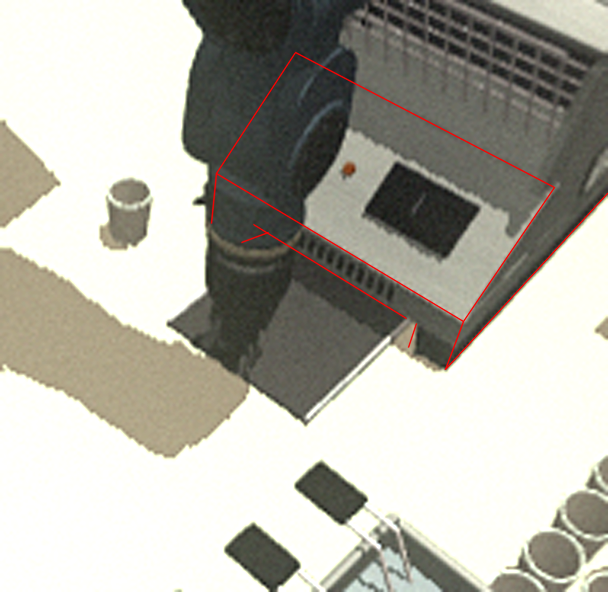

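```bash

python3 -c "
from h import *
s=state();print(s['joint_positions'].round(3),s['joint_velocities'].round(3),s['joint_efforts'].round(1))"
```

```text
[ 0.104  0.501 -0.199  0.871  0.023  3.141] [-0.    -0.004  0.006  0.007  0.001 -0.001] [ -0.1 -67.5  28.5  -0.1   0.1   0. ]
```

Joint 6 is at its range end (3.141), which blocked the turn. I'll lift and turn the tool a quarter turn back (j6 to about 1.6).

```bash

python3 -m crank '{"linear":[[0,0,-0.01],[0,0,-0.01],[0,0,0],[0,0,0],[0,0,0]],"angular":[[0,0,-0.12],[0,0,-0.12],[0,0,-0.12],[0,0,-0.12],[0,0,-0.12]]}'
python3 -m crank '{"linear":[[0,0,0],[0,0,0],[0,0,0],[0,0,0],[0,0,0]],"angular":[[0,0,-0.12],[0,0,-0.12],[0,0,-0.12],[0,0,-0.12],[0,0,-0.12]]}'
python3 -c "
from h import *
t=tp([(-.324,-.003,.004)],TO)[0]
print(need(t,1.633),state()['joint_positions'].round(3))"
```

```text
time: 12.18
tcp_pos: [0.5889, 0.0688, 0.0354]
ee_rot: [0.935, 0.354, 0.002, -0.012]
contact_force: [-0.5, 0.6, 0.8]
grip_width: 0.002
time: 12.6
tcp_pos: [0.5886, 0.0695, 0.0353]
ee_rot: [0.781, 0.624, 0.005, -0.011]
contact_force: [-0.8, 0.6, -0.2]
grip_width: -0.001
(array([22.7, -4.9, 31.9]), array([-0.007, -0.023, -0.284]), array([588.6,  69.5,  35.3]), array([-0.8,  0.6, -0.2]), 12.6) [ 0.105  0.48  -0.176  0.917  0.024  1.898]
```

```bash

python3 -m crank '{"linear":[[0.008,-0.002,0.005],[0.006,-0.002,0.005],[0.003,0,0.005],[0,0,0.003],[0,0,0]],"angular":[[0,0,-0.12],[0,-0.012,-0.1],[0,-0.01,-0.05],[0,0,0],[0,0,0]]}'
python3 -c "
from h import *
t=tp([(-.324,-.003,.004)],TO)[0]
print(need(t,1.633),state()['joint_positions'].round(3))"
```

```text
time: 13.02
tcp_pos: [0.5868, 0.088, 0.0171]
ee_rot: [0.683, 0.73, -0.001, -0.002]
contact_force: [0.1, 0.9, -0.5]
grip_width: 0.001
(array([ 5.3,  2.3, 13.1]), array([-0.005, -0.001,  0.005]), array([586.8,  88. ,  17.1]), array([ 0.1,  0.9, -0.5]), 13.0167) [ 0.148  0.501 -0.194  0.881  0.002  1.652]
```

```bash

python3 -m crank '{"linear":[[0.003,0.001,0.005],[0.002,0.001,0.004],[0,0,0.002],[0,0,0.0018],[0,0,0.0013]],"angular":[[0,0,0],[0,0,0],[0,0,0],[0,0,0],[0,0,0]]}'
python3 -c "
from h import *
t=tp([(-.324,-.003,.004)],TO)[0]
print(need(t,1.633),tt(state()['tcp_pos']))"
```

```text
time: 13.43
tcp_pos: [0.5899, 0.0933, 0.004]
ee_rot: [0.686, 0.728, 0.0, -0.001]
contact_force: [-4.6, -0.2, 28.4]
grip_width: 0.002
(array([ 0.2, -1.2, -0. ]), array([-0.002, -0.002, -0.002]), array([589.9,  93.3,   4. ]), array([-4.6, -0.2, 28.4]), 13.4333) [[-324.2   -4.2]]
```

```bash

python3 -m crank '{"linear":[[0.006,0,0.0005],[0.01,-0.0005,0.0012],[0.01,-0.0005,0.0014],[0.01,-0.0005,0.0014],[0.006,0,0.0014]],"angular":[[0,0,0],[0,0,0],[0,0,0],[0,0,0],[0,0,0]]}'
python3 - <<'E'
from h import *
print(need((.59,.1,.004),1.633),tt(state()["tcp_pos"]),state()["joint_positions"].round(2))
p=snapshot("scene")
draw(p,[lines(TO)],(225,95,415,280),3.2,"pics/s9.png",[(0,0,255)])
E
```

```text
time: 13.85
tcp_pos: [0.592, 0.1348, 0.0041]
ee_rot: [0.688, 0.726, 0.005, 0.004]
contact_force: [-0.1, -2.9, 12.2]
grip_width: -0.001
(array([-34.6,  -3.8,   0. ]), array([ 0.012, -0.001, -0.009]), array([592. , 134.8,   4.1]), array([-0.1, -2.9, 12.2]), 13.85) [[-282.9   -8.9]] [ 0.22  0.52 -0.19  0.84 -0.    1.74]
```

View pics/s9.png

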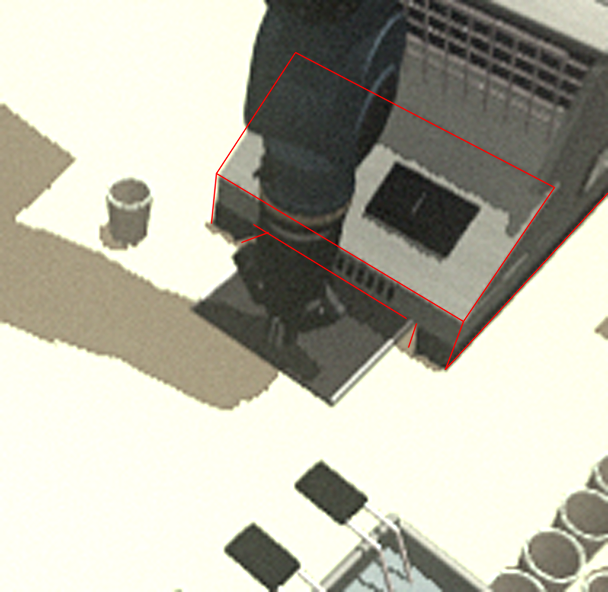

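```bash

python3 - <<'E'
from h import *
p=snapshot("scene")
zs=lambda a:(np.array(a)+.5)/3.2-.5+[225,95]
print(tt(toplane(p,zs([(193,309),(332,405)]),.003)),tt(toplane(p,zs([(333,403),(410,327)]),.007)))
E
```

```text
[[-311.9   82.4]
 [-314.   -94. ]] [[-314.2  -94.6]
 [-182.8  -96.5]]
```

```bash

python3 -m crank '{"linear":[[0.003,-0.002,0.0012],[0.007,-0.003,0.0014],[0.007,-0.003,0.0014],[0.007,-0.003,0.0014],[0.003,-0.0015,0.0014]],"angular":[[0,0,0],[0.003,0,0],[0.003,0,-0.003],[0.003,0,-0.003],[0,0,0]]}'
python3 - <<'E'
from h import *
print(need((.59,.1,.004),1.633),tt(state()["tcp_pos"]),state()["joint_positions"].round(2))
p=snapshot("scene")
draw(p,[lines(TO)],(225,95,415,280),3.2,"pics/s10.png",[(0,0,255)])
E
```

```text
time: 14.37
tcp_pos: [0.5857, 0.1638, 0.0041]
ee_rot: [0.687, 0.727, 0.008, 0.006]
contact_force: [0.1, -2.5, 11.5]
grip_width: -0.001
(array([-63.9,   0.7,  -0. ]), array([ 0.02 , -0.002, -0.006]), array([585.7, 163.8,   4.1]), array([ 0.1, -2.5, 11.5]), 14.3667) [[-253.6   -4.4]] [ 0.27  0.52 -0.2   0.83 -0.    1.79]
```

View pics/s10.png

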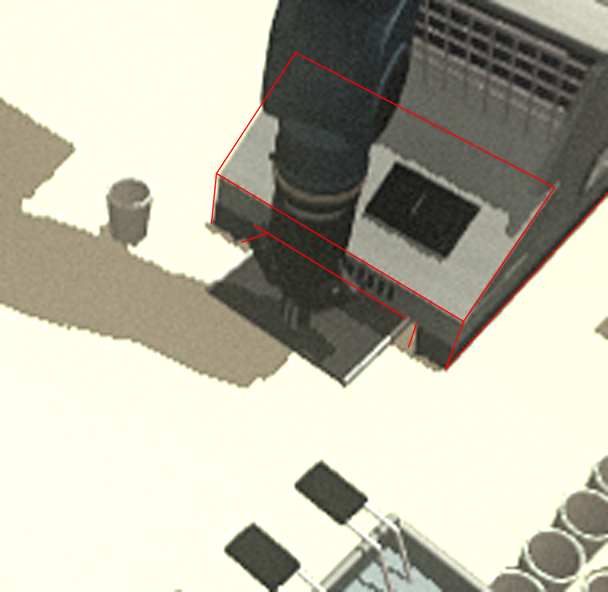

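```bash

python3 -m crank '{"linear":[[0,0,-0.006],[0,0,-0.006],[-0.006,0,0],[-0.006,0,0],[-0.004,0,0]],"angular":[[0,0,0],[0,0,0],[0.01,0,0],[0.01,0,0],[0,0,0]]}'
python3 - <<'E'
from h import *
p=snapshot("scene")
zs=lambda a:(np.array(a)+.5)/3.2-.5+[225,95]
print(tt(toplane(p,zs([(209,291),(345,385)]),.003)),tt(toplane(p,zs([(347,383),(406,327)]),.007)))
print(need((.59,.1,.004),1.633),tt(state()["tcp_pos"]))
q=snapshot("top")
draw(q,[lines(TO)],(110,90,320,240),3.5,"pics/t11.png",[(0,0,255)])
draw(p,[lines(TO)],(225,95,415,280),3.2,"pics/s11.png",[(0,0,255)])
E
```

```text
time: 14.83
tcp_pos: [0.5862, 0.1488, 0.0174]
ee_rot: [0.687, 0.727, 0.001, -0.001]
contact_force: [0.4, -0.6, -0.4]
grip_width: -0.004
[[-281.5   86.2]
 [-285.7  -89.3]] [[-285.3  -90.6]
 [-185.6  -93.5]]
(array([-48.2,   1.3,  13.1]), array([-0.001, -0.002, -0.006]), array([586. , 148. ,  17.2]), array([0.8, 0.1, 0. ]), 14.8833) [[-269.3   -3.7]]
```

View pics/s11.png

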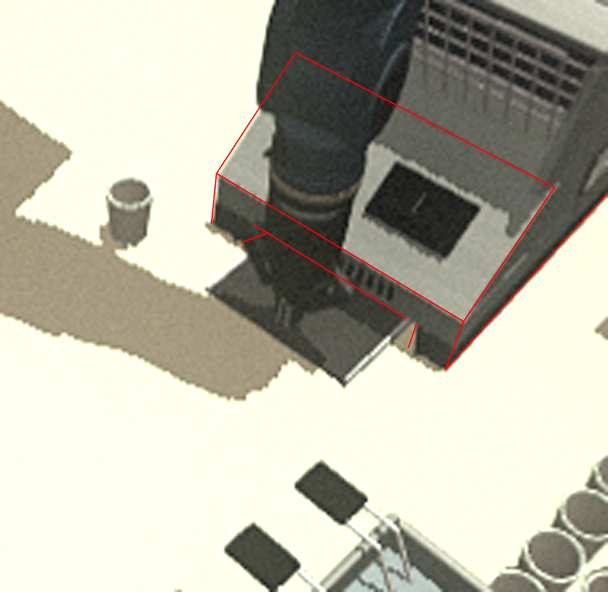

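View pics/t11.png

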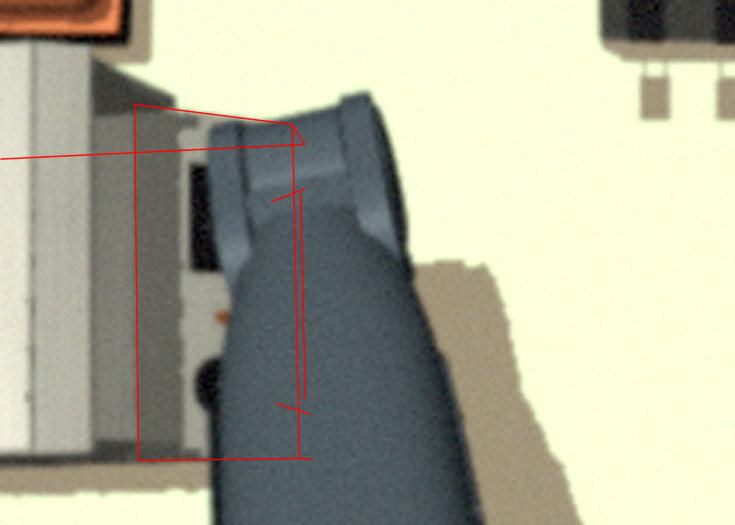

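```bash

python3 -m crank '{"linear":[[0,0,0.006],[0,0,0.004],[0,0,0.003],[0,0,0.0013],[0,0,0.0012]],"angular":[[0,0,0],[0,0,0],[0,0,0],[0,0,0],[0,0,0]]}'
python3 -m crank '{"linear":[[0.003,-0.0005,0.0012],[0.005,-0.001,0.0014],[0.005,-0.001,0.0016],[0.004,-0.001,0.0016],[0.003,-0.001,0.0016]],"angular":[[0,0,0],[0,0,0],[0,0,0],[0,0,0],[0,0,0]]}'
python3 -c "
from h import *
print(need((.59,.1,.004),1.633),tt(state()['tcp_pos']))"
```

```text
time: 15.35
tcp_pos: [0.5883, 0.1482, 0.0041]
ee_rot: [0.688, 0.726, 0.003, 0.0]
contact_force: [-2.8, -0.9, 13.3]
grip_width: -0.001
time: 15.77
tcp_pos: [0.5901, 0.1668, 0.0041]
ee_rot: [0.689, 0.725, 0.008, 0.008]
contact_force: [-1.4, -5.9, 18.5]
grip_width: -0.0
(array([-66.7,  -3.6,  -0. ]), array([ 0.023,  0.   , -0.011]), array([590.1, 166.8,   4.1]), array([-1.4, -5.9, 18.5]), 15.7667) [[-250.8   -9. ]]
```

```bash

python3 -m crank '{"linear":[[0.002,-0.001,0.0016],[0.003,-0.001,0.0016],[0.003,-0.001,0.0016],[0.003,-0.001,0.0016],[0.003,-0.001,0.0016]],"angular":[[0,0,0],[0,0,0],[0,0,0],[0,0,0],[0,0,0]]}'
python3 - <<'E'
from h import *
print(need((.59,.1,.004),1.633),tt(state()["tcp_pos"]))
p=snapshot("scene")
draw(p,[lines(TO)],(225,95,415,280),3.2,"pics/s12.png",[(0,0,255)])
E
```

```text
time: 16.18
tcp_pos: [0.5917, 0.1784, 0.0041]
ee_rot: [0.69, 0.724, 0.013, 0.017]
contact_force: [-1.0, -6.0, 17.7]
grip_width: 0.002
(array([-78.2,  -5.5,   0.4]), array([ 0.041,  0.007, -0.014]), array([591.7, 178.4,   4.1]), array([-1. , -6. , 17.7]), 16.1833) [[-239.4  -11.3]]
```

View pics/s12.png

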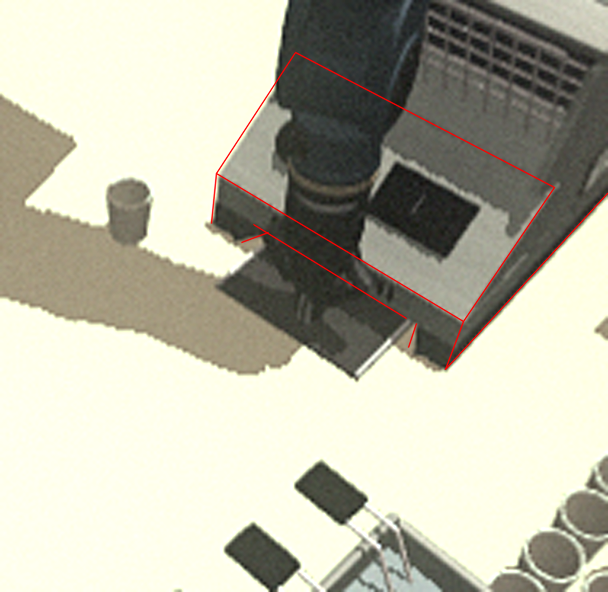

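```bash

python3 -m crank '{"linear":[[0,0,-0.006],[0,0,-0.01],[-0.015,0,-0.01],[-0.015,0,-0.01],[-0.015,0,0]],"angular":[[0,0,0],[0,0,0],[0.02,0,0],[0.02,0,0],[0,0,0]]}'
python3 - <<'E'
from h import *
p=snapshot("scene")
zs=lambda a:(np.array(a)+.5)/3.2-.5+[225,95]
print(tt(toplane(p,zs([(218,285),(356,379)]),.003)),tt(toplane(p,zs([(358,377),(412,324)]),.007)))
print(need((.59,.1,.004),1.633),tt(state()["tcp_pos"]))
draw(p,[lines(TO),trl((*tp([(-.175,-.003,0)],TO)[0][:2],WT))],(225,95,415,280),3.2,"pics/s13.png",[(0,0,255),(0,255,0)])
E
```

```text
time: 16.65
tcp_pos: [0.5912, 0.1361, 0.0421]
ee_rot: [0.688, 0.726, -0.003, 0.002]
contact_force: [0.3, 0.7, -0.3]
grip_width: 0.002
[[-268.6   84.7]
 [-272.2  -93. ]] [[-271.9  -94.2]
 [-178.   -95.8]]
(array([-33. ,  -2.4,  37.6]), array([-0.002,  0.007, -0.01 ]), array([590.7, 133.4,  41.3]), array([-1.5, -2.2,  0.2]), 16.7) [[-284.2   -7.5]]
```

View pics/s13.png

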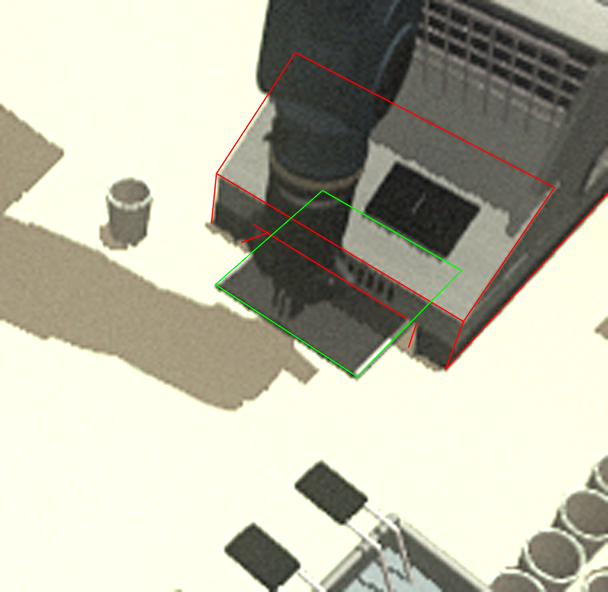

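```bash

python3 -m crank '{"linear":[[0.008,0.008,0],[0.008,0.01,0.008],[0.006,0.008,0.008],[0,0,0.006],[0,0,0]],"angular":[[0,0,0],[0,0,0],[0,0,0],[0,0,0],[0,0,0]]}'
python3 -c "
from h import *
print(need((.59,.1,.004),1.633),tt(state()['tcp_pos']))"
```

```text
time: 17.12
tcp_pos: [0.6166, 0.1573, 0.0169]
ee_rot: [0.689, 0.725, -0.004, 0.002]
contact_force: [-0.7, -0.5, 0.1]
grip_width: -0.002
(array([-55.8, -29.4,  13.4]), array([-0.003,  0.007, -0.012]), array([616.6, 157.3,  16.9]), array([-0.7, -0.5,  0.1]), 17.1167) [[-262.   -34.8]]
```

```bash

python3 -m crank '{"linear":[[0,0,0.005],[0,0,0.004],[0,0,0.003],[0,0,0.0016],[0,0,0.0014]],"angular":[[0,0,0],[0,0,0],[0,0,0],[0,0,0],[0,0,0]]}'
python3 -m crank '{"linear":[[0.002,-0.001,0.0014],[0.003,-0.0015,0.0016],[0.003,-0.0015,0.0016],[0.002,-0.0015,0.0016],[0.001,-0.001,0.0016]],"angular":[[0,0,0],[0,0,0],[0,0,0],[0,0,0],[0,0,0]]}'
python3 -c "
from h import *
print(need((.59,.1,.004),1.633),tt(state()['tcp_pos']))"
python3 -m crank '{"linear":[[0,0,-0.006],[0,0,-0.01],[-0.015,0,-0.02],[-0.015,0,-0.02],[-0.015,0,-0.02]],"angular":[[0,0,0],[0,0,0],[0.01,0,0],[0,0,0],[0,0,0]]}'
python3 - <<'E'
from h import *
p=snapshot("scene")
print(tt(state()["tcp_pos"]))
draw(p,[lines(TO),trl((*tp([(-.175,-.003,0)],TO)[0][:2],WT))],(225,95,415,280),3.2,"pics/s14.png",[(0,0,255),(0,255,0)])
E
```

```text
time: 17.53
tcp_pos: [0.6171, 0.1578, 0.0041]
ee_rot: [0.689, 0.725, -0.002, 0.003]
contact_force: [-2.1, -0.3, 10.1]
grip_width: 0.001
time: 17.95
tcp_pos: [0.6161, 0.1649, 0.0041]
ee_rot: [0.69, 0.724, 0.002, 0.011]
contact_force: [-0.3, -5.8, 13.7]
grip_width: -0.003
(array([-63.6, -29.1,   0.4]), array([ 0.017,  0.013, -0.014]), array([616.1, 164.9,   4.1]), array([-0.3, -5.8, 13.7]), 17.95) [[-254.3  -34.8]]
time: 18.37
tcp_pos: [0.613, 0.1214, 0.0807]
ee_rot: [0.689, 0.725, -0.005, 0.005]
contact_force: [1.5, 0.5, 0.2]
grip_width: -0.003
[[-299.9  -31. ]]
```

View pics/s14.png

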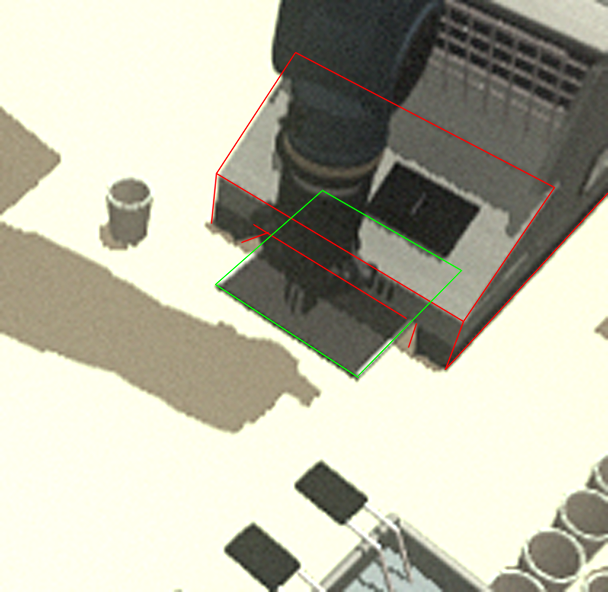

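The tray is unchanged after the second push, which slipped at about 6 N, so it is home. Next, locate the paddle.

```bash

python3 -m crank '{"linear":[[-0.01,-0.02,-0.03],[-0.02,-0.03,-0.03],[-0.02,-0.03,-0.03],[-0.02,-0.03,-0.03],[0,-0.02,-0.02]],"angular":[[0,0,0],[0,0,0],[0,0,0],[0,0,0],[0,0,0]]}'
python3 - <<'E'
from h import *
print(need((.59,.1,.004),1.633),tt(state()["tcp_pos"]))
for n in("scene","top"):
    p=snapshot(n);W=p["world_from_camera"]
    for t in("power","power_press"):
        for r in search_frame(t,p)[:2]:
            X=W@np.r_[r["location"],1];print(n,t,r["p"],tt(X[:3]),X[2].round(4))
    b=(320,130,390,190) if n=="scene" else (150,125,210,220)
    draw(p,[],b,8 if n=="scene" else 6,f"pics/{n}p.png",[])
    m=outline_of("power",p)
    for r in m[:2]:
        v,u=np.where(r["region"]);print(r["p"],u.min(),u.max(),v.min(),v.max(),u.mean(),v.mean(),len(u))
E
```

```text
time: 18.83
tcp_pos: [0.4945, 0.0488, 0.2183]
ee_rot: [0.689, 0.724, -0.005, 0.005]
contact_force: [0.3, 0.3, 1.0]
grip_width: -0.001
(array([ 49.5,  97.8, 213.7]), array([ 0.001,  0.014, -0.013]), array([494.5,  48.8, 218.3]), array([0.3, 0.3, 1. ]), 18.8333) [[-362.7   93.8]]
scene power 0.74 [[-151.  -57.]] 0.1286
scene power 0.25 [[-278.4  203.6]] 0.0465
scene power_press 0.57 [[-152.   -55.4]] 0.1305
scene power_press 0.19 [[-279.   203.2]] 0.0408
0.57 345 368 150 167 356.1081081081081 158.62548262548262 259
top power 0.69 [[-146.2  -55.7]] 0.128
top power_press 0.48 [[-148.4  -54.2]] 0.1364
0.71 169 179 140 163 174.02024291497975 151.7246963562753 247
0.66 355 414 228 280 388.6363636363636 250.30143540669857 209
```

View pics/scenep.png

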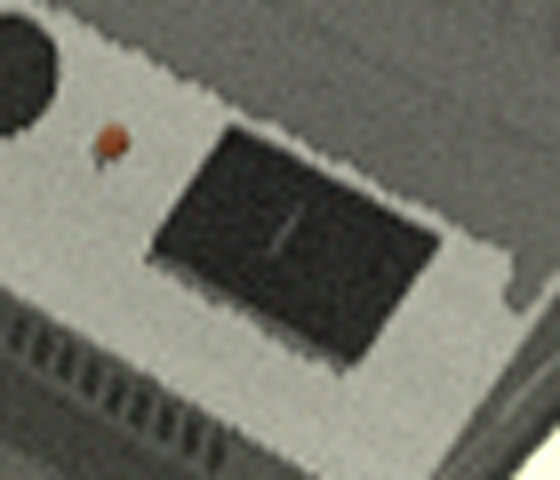

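View pics/topp.png

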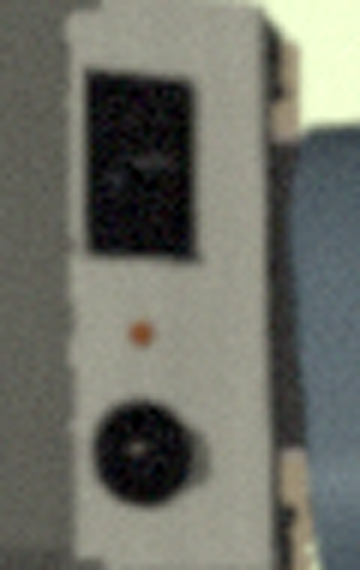

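```bash

python3 - <<'E'
from h import *
p=snapshot("scene");q=snapshot("top")
A=(np.array([(232,126),(440,240),(350,366),(150,252),(287,228)])+.5)/8-.5+[320,130]
B=(np.array([(88,252),(88,72),(193,78),(194,258),(148,160)])+.5)/6-.5+[150,125]
def P(p):
    K,D,T=cam(p);return np.linalg.inv(T)[:3],K,D
Pa,Ka,Da=P(p);Pb,Kb,Db=P(q)
ua=cv2.undistortPoints(A.reshape(-1,1,2),Ka,Da).reshape(-1,2);ub=cv2.undistortPoints(B.reshape(-1,1,2),Kb,Db).reshape(-1,2)
X=cv2.triangulatePoints(Pa,Pb,ua.T,ub.T);X=(X[:3]/X[3]).T
t=tt(X);print(np.c_[t,X[:,2]*1000].round(1))
# height over panel
print(((-.6*(t[:,0]+140)+.8*(X[:,2]*1000-120))).round(1), ((.8*(t[:,0]+140)+.6*(X[:,2]*1000-120))).round(1))
c=np.r_[t[:4].mean(0),X[:4,2].mean()*1000];print(c)
E
```

```text
[[-121.5  -10.6  137.1]
 [-121.3 -103.1  135.7]
 [-169.5 -103.7  103.7]
 [-167.9  -11.   101.1]
 [-151.3  -56.4  132.5]]
[ 2.6  1.3  4.7  1.7 16.8] [ 25.   24.4 -33.4 -33.6  -1.5]
[-145.05        -57.1         119.40535817]
```

```bash

cat >> h.py <<'E'
def nd(xt,yt,z,tilt=.6435):
    t=tp([(xt/1e3,yt/1e3,z/1e3)],TO)[0]; s=state(); R=Rn.from_quat(s["ee_rot"])
    G=Rn.from_euler('z',WT)*Rn.from_euler('x',np.pi)*Rn.from_euler('y',tilt)
    print("lin mm",(R.inv().apply(t-s["tcp_pos"])*1000).round(1),"rot",(R.inv()*G).as_rotvec().round(3),"toaster",tt(s["tcp_pos"]),(s["tcp_pos"][2]*1000).round(1),"z dir",R.as_matrix()[:,2].round(2),"F",s["contact_force"].round(1),"q",s["joint_positions"].round(2),s["time"])
E
python3 -m crank '{"linear":[[0,0,0],[0,0,0],[0,0,0],[0,0,0],[0,0,0]],"angular":[[0,0.1,0],[0,0.1,0],[0,0.1,0],[0,0.1,0],[0,0.1,0]]}'
python3 -c "
from h import *
nd(-178,-84,166)"
```

```text
time: 19.75
tcp_pos: [0.4986, 0.056, 0.2146]
ee_rot: [0.664, 0.705, 0.172, -0.181]
contact_force: [-0.6, 0.7, 0.5]
grip_width: -0.001
lin mm [132.2 172.8 128.9] rot [ 0.002  0.139 -0.   ] toaster [[-355.7   89.2]] 214.6 z dir [-0.03  0.48 -0.88] F [-0.6  0.7  0.5] q [-0.18  0.28 -0.11  1.32  0.49  1.3 ] 19.75
```

```bash

python3 -m crank '{"linear":[[0.016,0.021,0.012],[0.016,0.021,0.012],[0.016,0.021,0.012],[0.016,0.021,0.012],[0.016,0.021,0.012]],"angular":[[0,0.05,0],[0,0.05,0],[0,0.03,0],[0,0,0],[0,0,0]]}'
python3 -c "
from h import *
nd(-178,-84,166)"
```

```text
time: 20.17
tcp_pos: [0.6008, 0.1567, 0.2031]
ee_rot: [0.656, 0.684, 0.216, -0.234]
contact_force: [0.6, -0.1, 0.4]
grip_width: 0.0
lin mm [45.4 64.  80.1] rot [ 0.001 -0.005 -0.02 ] toaster [[-261.5  -19. ]] 203.1 z dir [-0.04  0.6  -0.8 ] F [ 0.6 -0.1  0.4] q [-0.05  0.45  0.06  1.27  0.64  1.46] 20.1667
```

```bash

python3 -m crank '{"linear":[[0.013,0.018,0.015],[0.013,0.018,0.02],[0.01,0.015,0.02],[0.004,0.006,0.01],[0,0,0]],"angular":[[0,0,-0.01],[0,0,-0.01],[0,0,0],[0,0,0],[0,0,0]]}'
python3 -c "
from h import *
nd(-160,-84,142)"
```

```text
time: 20.58
tcp_pos: [0.6592, 0.2384, 0.1673]
ee_rot: [0.648, 0.691, 0.217, -0.234]
contact_force: [-0.9, -0.9, 0.1]
grip_width: -0.002
lin mm [ 3.5  1.8 34.4] rot [-0.005 -0.006  0.   ] toaster [[-183.6  -82.3]] 167.3 z dir [-0.04  0.6  -0.8 ] F [-0.9 -0.9  0.1] q [0.08 0.55 0.15 1.16 0.65 1.59] 20.5833
```

```bash

python3 -m crank '{"linear":[[0.002,0.001,0.01],[0.001,0.001,0.01],[0,0,0.008],[0,0,0.003],[0,0,0]],"angular":[[0,0,0],[0,0,0],[0,0,0],[0,0,0],[0,0,0]]}'
python3 - <<'E'
from h import *
nd(-154.4,-84,134.2)
p=snapshot("scene")
draw(p,[lines(TO)],(305,100,405,190),6,"pics/s15.png",[(0,0,255)])
E
```

```text
time: 21.0
tcp_pos: [0.6577, 0.2594, 0.1406]
ee_rot: [0.649, 0.691, 0.215, -0.235]
contact_force: [-1.1, 0.3, 0.3]
grip_width: -0.0
lin mm [ 2.7  1.9 10. ] rot [-0.008 -0.005 -0.003] toaster [[-162.6  -82.2]] 140.6 z dir [-0.05  0.6  -0.8 ] F [-1.1  0.3  0.3] q [0.11 0.56 0.1  1.08 0.65 1.63] 21.0
```

View pics/s15.png

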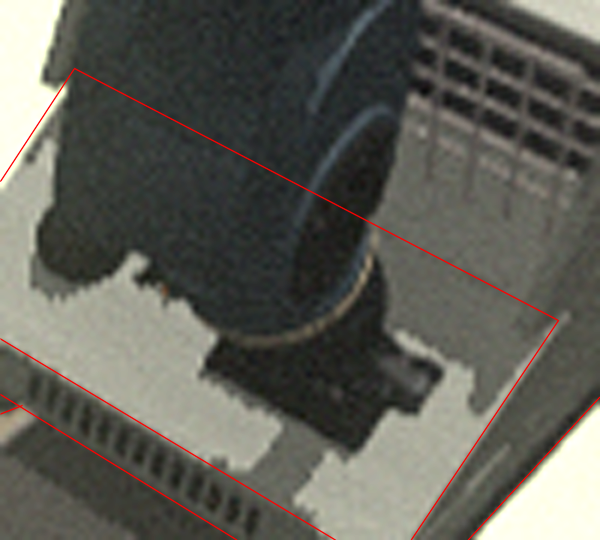

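```bash

python3 -m crank '{"linear":[[0.001,0.001,0.003],[0.001,0.001,0.003],[0,0,0.002],[0,0,0.002],[0,0,0.002]],"angular":[[0,0,0],[0,0,0],[0,0,0],[0,0,0],[0,0,0]]}'
python3 -c "
from h import *
nd(-149,-84,127)"
python3 -m crank '{"linear":[[0,0,0.002],[0,0,0.002],[0,0,0.002],[0,0,0.002],[0,0,0.002]],"angular":[[0,0,0],[0,0,0],[0,0,0],[0,0,0],[0,0,0]]}'
python3 -c "
from h import *
nd(-149,-84,127)"
```

```text
time: 21.47
tcp_pos: [0.6605, 0.2671, 0.1343]
ee_rot: [0.65, 0.69, 0.217, -0.234]
contact_force: [0.7, -1.9, 1.9]
grip_width: -0.0
lin mm [ 0.4 -1.4  9.5] rot [-0.004 -0.005 -0.003] toaster [[-155.1  -85.4]] 134.3 z dir [-0.04  0.6  -0.8 ] F [ 0.7 -1.9  1.9] q [0.12 0.57 0.09 1.05 0.65 1.65] 21.4667
time: 21.88
tcp_pos: [0.6615, 0.2721, 0.128]
ee_rot: [0.65, 0.69, 0.218, -0.232]
contact_force: [-8.5, -22.0, 25.3]
grip_width: 0.0
lin mm [ 0.3 -2.7  1.5] rot [ 0.001 -0.004 -0.003] toaster [[-150.2  -86.7]] 128.0 z dir [-0.04  0.6  -0.8 ] F [ -8.5 -22.   25.3] q [0.13 0.57 0.08 1.03 0.65 1.66] 21.8833
```

```bash

python3 -m crank '{"linear":[[0,0,0.0005],[0,0,-0.006],[0,0,-0.012],[0,0,-0.02],[0,0,-0.03]],"angular":[[0,0,0],[0,0,0],[0,0,0],[0,0,0],[0,0,0]]}'
python3 -m crank '{"linear":[[-0.01,-0.02,-0.035],[-0.02,-0.02,-0.03],[-0.02,-0.03,-0.02],[-0.02,-0.03,-0.02],[-0.02,-0.03,-0.02]],"angular":[[0,0,0],[0,0,0],[0,0,0],[0,0,0],[0,0,0]]}'
python3 -m crank '{"linear":[[-0.02,-0.02,-0.02],[-0.02,-0.02,-0.01],[-0.01,-0.01,0],[0,0,0],[0,0,0]],"angular":[[0,0,0],[0,0,0],[0,0,0],[0,0,0],[0,0,0]]}'
python3 - <<'E'
from h import *
nd(-149,-84,127)
p=snapshot("scene")
tr=(*tp([(-.175,-.003,0)],TO)[0][:2],WT)
draw(p,[],(320,130,390,190),8,"pics/s16z.png",[])
draw(p,[lines(TO),trl(tr)],(225,95,415,280),3.2,"pics/s16.png",[(0,0,255),(0,255,0)])
q=snapshot("top");draw(q,[],(150,125,210,220),6,"pics/t16z.png",[]);cv2.imwrite("pics/t16.png",q["color"][:,:,::-1])
for n,P in(("s",p),("t",q)):
    for r in search_frame("egg_cup0",P): print(n,r["p"],(P["world_from_camera"]@np.r_[r["location"],1])[:3].round(3))
E
```

```text
time: 22.3
tcp_pos: [0.6597, 0.2324, 0.1789]
ee_rot: [0.65, 0.69, 0.214, -0.236]
contact_force: [0.0, -0.4, -0.2]
grip_width: -0.001
time: 22.72
tcp_pos: [0.5406, 0.0764, 0.2298]
ee_rot: [0.646, 0.693, 0.216, -0.235]
contact_force: [0.2, -1.8, -0.2]
grip_width: 0.002
time: 23.13
tcp_pos: [0.4884, 0.0085, 0.2259]
ee_rot: [0.648, 0.691, 0.217, -0.234]
contact_force: [0.3, 0.8, -0.3]
grip_width: -0.0
lin mm [141.7 187.5 231.4] rot [-0.004 -0.007  0.001] toaster [[-402.6  102.3]] 225.9 z dir [-0.04  0.6  -0.8 ] F [ 0.3  0.8 -0.3] q [-0.34  0.35 -0.05  1.47  0.59  1.08] 23.1333
s 0.77 [0.386 0.121 0.04 ]
s 0.72 [ 0.524 -0.274  0.041]
s 0.65 [ 0.668 -0.379  0.046]
t 0.64 [0.588 0.18  0.004]
t 0.6 [0.376 0.133 0.028]
```

View pics/s16z.png

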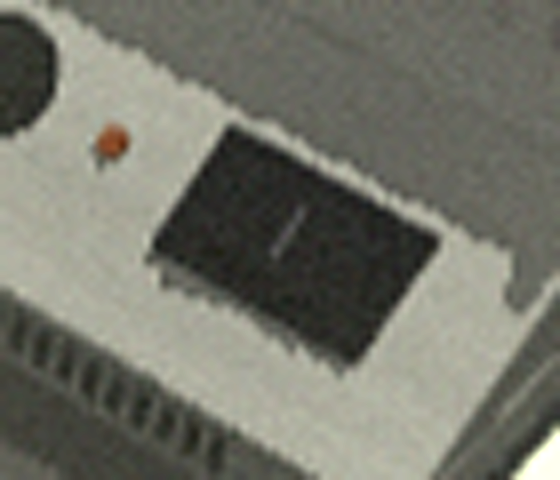

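View pics/s16.png

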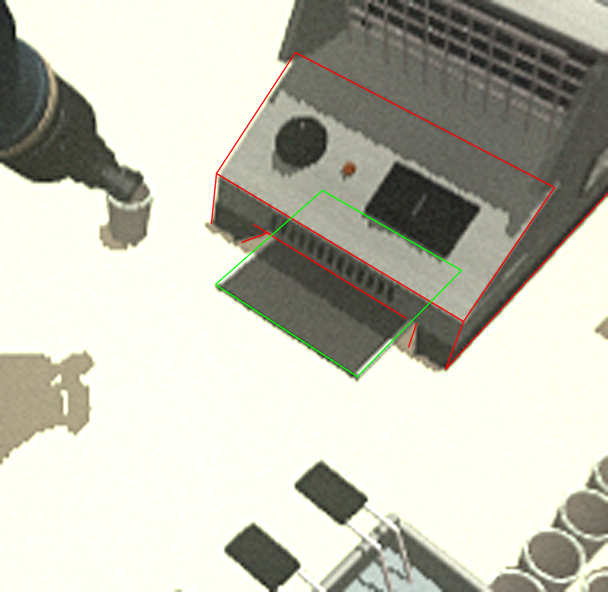

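View pics/t16.png

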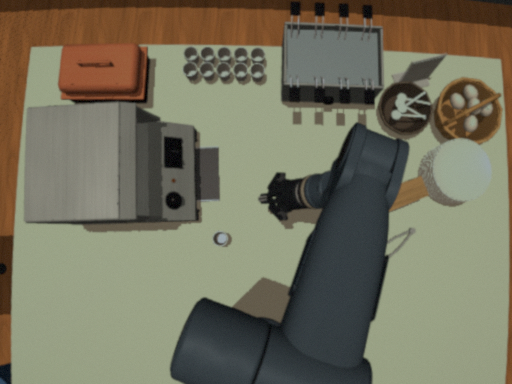

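```bash

python3 -m crank '{"linear":[[0,0,0],[0,0,0],[0,0,0],[0,0,0],[0,0,0]],"angular":[[0,0,0],[0,0,0],[0,0,0],[0,0,0],[0,0,0]]}'
python3 -c "
from station import *
print(close_job())"
```

```text
time: 23.75
tcp_pos: [0.4902, 0.0123, 0.2257]
ee_rot: [0.645, 0.694, 0.217, -0.235]
contact_force: [1.0, -0.3, -0.3]
grip_width: -0.002
the job is handed in; nothing more can be done
None
```

The tray is under the toaster against its stop, and I then pressed the raised end of the paddle switch until it stopped moving. I handed the job in at 23.75 s, with the arm clear of everything.

**Tray:** I slid it in with the shut fingertips and lifted off several times to correct its line.
- In the last scene picture its front edge stuck out 70 mm before the toaster, good to about 1 to 2 mm. It sits about 4 mm to the right of centre.
- Two pushes against the stop, one near the middle and one on the right, slipped at about 6 N without moving it further.

**Switch:** I pressed square to the panel.
- The paddle gave way from about 21 mm to 12.5 mm above the panel, then resisted with about 34 N. It needs only 3 to 4 N to move, so I take that as its end stop.
- Afterwards its shadow and centre mark had changed to match the tilt. I could not read the switch angle directly.

**Other things:**
- The scene camera found all three egg cups where they were at the start. The one beside the toaster reads 7 to 8 mm off there, but the gripper partly hid it. The top camera puts it within 2 mm of its first reading.
- I did not measure the timer rack and tongs again. The last top picture shows them only partly, because the arm covers much of them. No move was made near them.

**What went wrong:** joint 6 reached the end of its range (read as 3.141) during the push and blocked some moves. I lifted off and turned the tool a quarter turn to free it. One early top-view tray outline was clearly wrong, so I did not use it.

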